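# Pack the last plate and hasp the case shut

## Robot

A 6-joint arm with a two-finger parallel gripper is mounted at the origin on the work surface. World frame = base frame: x ahead of the robot, y to its left, z up, the work surface at z = 0. Lengths are in m, angles in rad, forces in N, time in s.
With the tool pointing down it reaches from about 0.25 to 0.725 m from the base axis. Payload 4 kg.
Tool frame: the origin (TCP) lies at the very end of the fingers, on their centre line; the grasp point (between the pads) lies 19 mm behind it (bot.pinch_z is the distance from the TCP to the grasp point, in m); z points along the fingers, x is the direction in which the jaws open and shut, and the axes are right-handed (so a half turn about z gives the same grasp; the last joint's range is limited). The gripper opens to 85 mm and grips with 20 to 120 N. Pads are 22 mm wide; open, the fingers measure 114 mm over their backs; the gripper's body (76 mm by 85 mm) begins 54 mm behind the grasp point. The pads swing forward as they close: fully open they stand 13 mm farther back than shut.
Start: joints at [1.258, 0.241, 0.005, 1.335, 0, 1.571], TCP at [0.154, 0.476, 0.231] pointing down, gripper open.
Joint ranges: [-2.72, 2.72], [-1.05, 1.87], [-1.09, 1.28], [-1.99, 2.15], [-1.42, 1.44], [-3.14, 3.14]. Speed limits (rad/s): [2.79, 2.79, 3.14, 3.14, 3.14, 3.14].

## Interface

Orientations are given as a unit quaternion [x, y, z, w].
In Python, from workcell import bot gives the robot as it stands. The module is installed in compiled form; this text tells all that it offers.
- The arm moves only by the shell command python3 -m inch 'ROWS'. ROWS is JSON, a list of rows, each a list of 7 numbers: the shift along the tool's x, y, z scaled (see below), then the turn, a rotation vector about the tool's x, y, z scaled (see below), then the gripper command: -1 is fully open, 1 is shut, values between are in proportion. In form: [[x, y, z, wx, wy, wz, gripper], ...]. A call has exactly 8 rows; each row shifts and turns the commanded pose from where the row before left it, along the tool's axes as they then stand; what a row does not reach is not made up. The controller multiplies each number of a shift by 2.5 cm and each number of a turn by 180 degrees. A row lasts 1/10 s, in which the tool goes at most 50 mm and 8.59 degrees, less where a joint would pass 70% of its speed; a pose out of reach is approached as far as the arm can. A call with a number of a shift or a turn outside -1 to 1 is refused whole. A call with a gripper value outside its range is refused whole. The fingers move at their own pace and stop on an object; the grip force is fixed at half the most. Time passes only in rows, so rows that do not move let the fingers close, or fill a call up. It gives the time, the measured TCP pose, the force and the opening at its end, in the units of the state.
- bot.get_obs(): the state, without advancing time (a new reading comes with each control period).
- bot.camera(name): name is "scene" or "top"; returns (picture, depth): 420x560x3 uint8, blue, green, red; 420x560 float32, m along the optical axis (not along the pixel's ray), 0 where there is no reading.
- bot.get_calibration(name): a dict with "vfov" (degrees; the focal length in pixels is half the picture's height over the tangent of half this angle, whatever the lens; pixels are square), "cx", "cy" (the principal point, pixels), "R" (3x3) and "t" (3): a world point X has camera coordinates R X + t. Camera axes: x right, y down, z forward; pixel columns grow to the right and rows downward; lengths in m; the calibration is good to about 2 mm. A picture is of the moment at which its call begins. get_calibration takes no time and is no camera call.
- bot.job_done(): hands the job in, once; it reports no verdict.
The state is a dict: "clock": time; "joint_pos": joint angles; "joint_vel": joint speeds; "tau": joint torques, N m; "eef_pos": TCP position; "tool_rot": TCP orientation; "ft_force": force on the tool from outside, world axes, zero at the start; "ft_torque": the same for the moment, N m; "grip_width": finger opening in m.
Only numpy, scipy, OpenCV 4.12 (cv2) and the standard library are available. Lean on these libraries where they do the work, as an engineer would, in place of code of your own. Each camera call takes 0.05 s, during which the arm holds its last target.

## Task

Take the aluminium plate from the sloping stand and lay it (do not drop it) squarely on top of the two plates in the black case, edges flush with theirs, without shifting the pile. Then shut the lid fully, and after that swing the steel hasp over so that it lies flat over the staple. Leave the spool, the jar, the tape roll and the loose green cell where they are.

Things in the scene. Friction and masses are not known exactly. Their poses are not given: they have to be found in the camera images.
- case: Open black plastic case fixed to the bench, 185 (x) x 200 (y) x 70 mm high, walls and floor 6 mm. Origin: on its underside, mid-width, 85 mm behind the front wall's outer face, 100 mm before the lid's hinge; x points from front to hinge, z up. Mid-front, a ledge 60 mm wide juts 30 mm forward; its top, 78 mm above the bench, is level with the shut lid's top and carries the staple.
- staple (a point): Top of the steel staple (the catch), an upright U of 4 mm wire, 16 mm wide along y, standing 16 mm above the case's ledge. Axes as the case.
- lid (a joint): Lid angle in rad: 0 shut, 1.7 fully open (just past upright). The hinge is stiff: the lid stays where it is left. The lid is a flat black plate, 185 x 200 x 8 mm, and needs about 3 N at its free edge.
- lid_hinge (a point): Middle of the lid's hinge axis (along the case's y), 100 mm beyond the case's origin and 70 mm above the bench, in the plane of the lid's underside. Site axes turn with the lid: from the hinge the lid reaches 185 mm along its -x; its z is the outward normal and the outer face is at z = 8 mm.
- lid_edge (a point): Middle of the lid's free edge, at the outer face. Axes turn with the lid, as those of lid_hinge.
- hasp (a joint): Hasp angle in rad: 0 folded back flat on the lid towards the lid's hinge, pi (3.14) swung over forward, flat over the staple, the staple through its slot. The hinge is slightly stiff, so the hasp stays where it is left and falls neither way.
- hasp_hinge (a point): Middle of the hasp's hinge axis (along the case's y), on the lid's outer face 25 mm from its free edge and 4 mm above that face. x points along the strap to its tip. The hasp is a steel strap 80 mm long, 32 mm wide, 3 mm thick (7 mm rolled end), with a slot centred 40 mm from the hinge; swung over, its last 25 mm overhang the ledge as a finger tab.
- hasp_tip (a point): Free end of the hasp, 80 mm from its hinge.
- stand: Small fixed steel stand, base 110 x 130 mm, 115 mm high, that holds one plate on two ribs at 35 degrees, the low side towards the stand's -x. Ribs and bottom stops (12 mm wide) are at y = -43 and +43 mm only; the middle 70 mm is clear above and below. Origin: centre of its underside, z up.
- plate: The plate on the stand: flat aluminium plate, 56 (x) x 110 (y) x 12 (z) mm, about 0.2 kg, with four dark bolt holes. Origin at its centre, 85 mm above the bench when on the stand; z is its face normal (35 degrees off vertical at the start), x runs up the slope.
- pile_low: Lower of two identical plates (56 x 110 x 12 mm) piled on the floor of the case. Origin at its centre.
- pile_top: Upper of the two piled plates; its top face is 30 mm above the bench. Origin at its centre.
- spool: Bystander: small grey wire spool standing on end, 52 mm across, 40 mm tall. Origin: centre of its underside.
- jar: Bystander: clear screw jar with steel cap, 60 mm across, 70 mm tall. Origin: centre of its underside.
- tape: Bystander: black roll of tape lying flat, 90 mm across, 20 mm tall. Origin: centre of its underside.
- cell: Bystander: green round battery cell lying down, 19 mm across, 66 mm long. Origin: centre of its underside as built (turns as it rolls).
Mind the look-alikes: they are no part of the job. Leave any orange look-alike of the plate alone. Leave any brown look-alike of the pile_top alone.

How it is judged:
On the way, in this order (a step that is already met when the one before it is completed fails the run):
1. the plate lies squarely on the pile, released (horizontal distance between plate and pile_top below 0.006 m and z of plate in the frame of pile_top between 0.009 and 0.015 m and angle between the x axis of plate and the x axis of pile_top, either way round below 0.09 rad and angle between the z axis of plate and the z axis of pile_top, either way round below 0.06 rad and contact force between the fingers and plate below 0.1 N and linear speed of plate below 0.02 m/s), for 0.2 s.
2. the lid is shut (value of joint lid below 0.05 rad), for 0.2 s.
3. the hasp lies over the staple (value of joint hasp above 3.02 rad and value of joint lid below 0.05 rad), for 0.2 s.
At the end, for the whole second after the job is handed in: Plate flat on the pile, within 6 mm and 5 degrees of the plate below; the two lower plates still aligned (6 mm, 5 degrees) and within 15 mm of where they were; lid shut (below 0.05 rad); hasp over the staple (above 3.02 rad) (all of step 3 and horizontal distance between plate and pile_top below 0.006 m and z of plate in the frame of pile_top between 0.009 and 0.015 m and angle between the x axis of plate and the x axis of pile_top, either way round below 0.09 rad and angle between the z axis of plate and the z axis of pile_top, either way round below 0.06 rad and horizontal distance between pile_top and pile_low below 0.006 m and angle between the x axis of pile_top and the x axis of pile_low, either way round below 0.09 rad and distance of each of pile_top, pile_low from where it was at the start of the episode below 0.015 m and linear speed of plate below 0.02 m/s); the robot touches nothing.
It fails at once if the plate is dropped onto the pile (falls free at over 0.45 m/s, a drop of more than about 10 mm) (horizontal distance between plate and pile_top below 0.08 m and z of plate in the frame of pile_top below 0.08 m and linear speed of plate above 0.45 m/s and contact force between the fingers and plate below 0.1 N).
It fails at once if the spool, jar, tape roll or loose cell is moved by more than 30 mm (distance of any of spool, jar, tape, cell from where it was at the start of the episode above 0.03 m).
It also fails if it takes over 72 s, if anything falls off the work surface, if the arm or the gripper's body presses on something with over 40 N, if the wrist force passes 120 N, or if a joint passes its speed limit or range.

## Working session

There is one attempt and no reset: what is moved stays moved. The work goes in short steps, Python scripts to look and compute and a shell command to move; the robot and the scene stay as the last step left them, time stands still between calls to the robot, and variables do not carry over. Pictures are saved under pics/ and viewed, and the job is handed in when it is done.

```bash
mkdir -p pics
cat > h.py <<'E'
import numpy as np, cv2
from workcell import bot
from scipy.spatial.transform import Rotation as Ro
def snap(n,f):
    p,d=bot.camera(n); cv2.imwrite('pics/%s.png'%f,p); np.savez('pics/%s.npz'%f,p=p,d=d); return p,d
def K(n):
    c=bot.get_calibration(n); f=210/np.tan(np.radians(c['vfov'])/2); return f,c['cx'],c['cy'],np.array(c['R']),np.array(c['t'])
def pts(n,d):
    f,cx,cy,R,t=K(n); v,u=np.mgrid[0:420,0:560]
    P=np.stack([(u-cx)/f*d,(v-cy)/f*d,d],-1); return (P-t)@R
def proj(n,X):
    f,cx,cy,R,t=K(n); c=R@np.array(X)+t; return c[0]/c[2]*f+cx,c[1]/c[2]*f+cy
def ray(n,u,v,z):
    f,cx,cy,R,t=K(n); o=-R.T@t; r=R.T@np.array([(u-cx)/f,(v-cy)/f,1]); return o+r*(z-o[2])/r[2]
E
python3 - <<'E'
from h import *
for n in('scene','top'):
    p,d=snap(n,n+'0'); print(n,K(n), (d==0).mean())
print(bot.get_obs())
E
```

```text
scene (np.float64(380.3659169310469), 280.79243219596304, 203.95894384819826, array([[ 0.83082024,  0.55606989, -0.02289117],
       [ 0.31438757, -0.50286954, -0.80516003],
       [-0.45923652,  0.66174655, -0.59261566]]), array([-0.43819646, -0.07896941,  1.35890229])) 0.014761904761904763
top (np.float64(385.18521268446074), 286.37305493555795, 207.4603892766073, array([[-0.0286847 , -0.99930879,  0.02364582],
       [-0.99810998,  0.0273481 , -0.0550323 ],
       [ 0.0543476 , -0.02517972, -0.99820455]]), array([0.01061574, 0.51183898, 1.23622587])) 0.004175170068027211
{'clock': 0.1, 'joint_pos': array([1.25803846e+00, 2.41383672e-01, 3.88800827e-03, 1.33520945e+00,
       1.37238066e-05, 1.57076781e+00]), 'joint_vel': array([ 0.00071908, -0.00046998,  0.00516177, -0.00089292, -0.00303849,
        0.00036686]), 'tau': array([-5.97323178e-04, -3.73137295e+01,  2.53010577e+01,  1.08912773e-02,
       -2.49860369e-05, -5.36352445e-06]), 'eef_pos': array([0.15366696, 0.47521674, 0.23049008]), 'tool_rot': array([ 8.08596182e-01,  5.88363241e-01, -7.75772405e-04,  5.55959662e-04]), 'ft_force': array([-1.11817283,  0.10816566, -0.19237137]), 'ft_torque': array([ 0.03812067, -0.02044137, -0.04914919]), 'grip_width': 0.0857688362525985}
```

View pics/scene0.png

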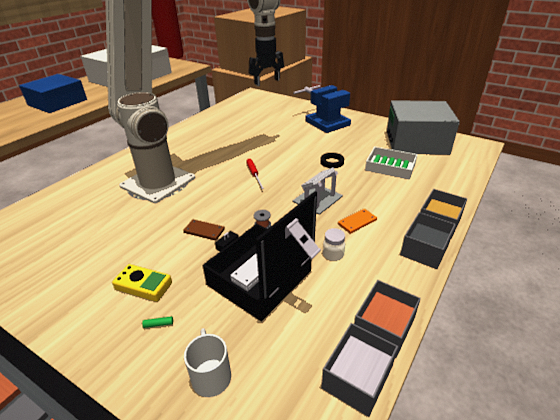

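View pics/top0.png

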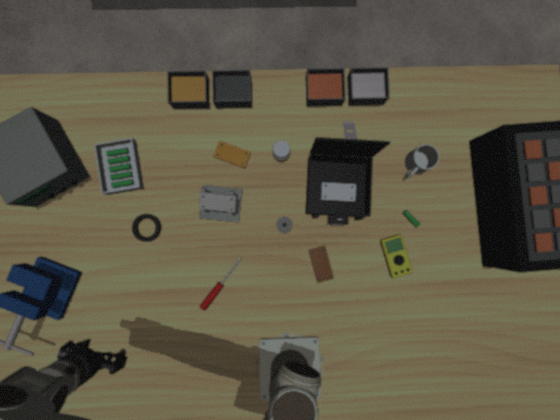

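Run:
```python
from h import *
p=cv2.imread('pics/top0.png'); a=p[110:240,180:410]
cv2.imwrite('pics/z1.png',cv2.convertScaleAbs(cv2.resize(a,None,fx=3.4,fy=3.4,interpolation=cv2.INTER_CUBIC),alpha=1.8))
p=cv2.imread('pics/scene0.png'); a=p[160:330,190:390]
cv2.imwrite('pics/z2.png',cv2.resize(a,None,fx=3.5,fy=3.5,interpolation=cv2.INTER_CUBIC))
for n in('scene','top'):
    f,cx,cy,R,t=K(n); print(-R.T@t)
d=np.load('pics/top0.npz')['d'];P=pts('top',d)
for u,v in [(219,202),(210,202),(228,202),(338,192),(325,192),(350,192),(310,210),(366,210),(338,220),(349,130),(312,143),(385,147),(284,224),(281,150),(146,228),(412,218),(338,206)]:
    print(u,v,P[v,u].round(4))
```

```text
[ 1.01294705 -0.69529236  0.73169294]
[0.4439902  0.0277384  1.26192295]
219 202 [0.53   0.2023 0.09  ]
210 202 [0.5307 0.2294 0.091 ]
228 202 [0.444  0.0277 1.2619]
338 192 [ 0.5568 -0.1718  0.0255]
325 192 [ 0.5574 -0.129   0.0308]
350 192 [ 0.5552 -0.2096  0.0314]
310 210 [ 0.502  -0.0811  0.0044]
366 210 [ 0.4957 -0.2587  0.033 ]
338 220 [ 0.4654 -0.16    0.0793]
349 130 [ 7.655e-01 -2.203e-01 -6.000e-04]
312 143 [ 0.7251 -0.0956 -0.003 ]
385 147 [ 7.052e-01 -3.382e-01  7.000e-04]
284 224 [0.4582 0.006  0.0406]
281 150 [0.69   0.0092 0.0655]
146 228 [4.585e-01 4.531e-01 3.000e-04]
412 218 [ 0.4661 -0.4112  0.019 ]
338 206 [ 0.5126 -0.1735  0.0047]
```

View pics/z1.png

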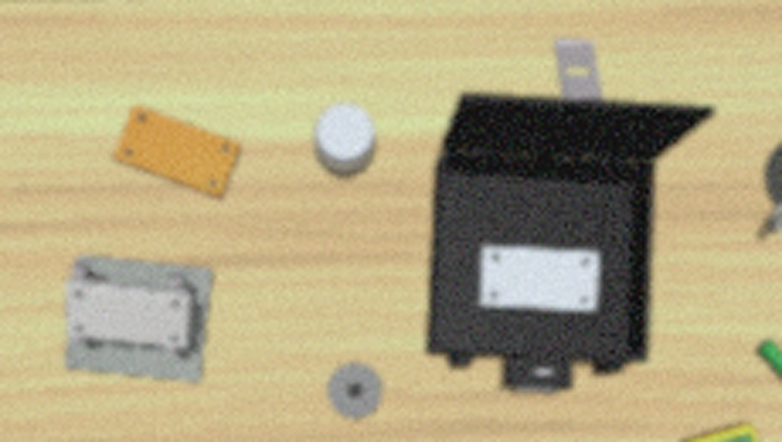

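View pics/z2.png

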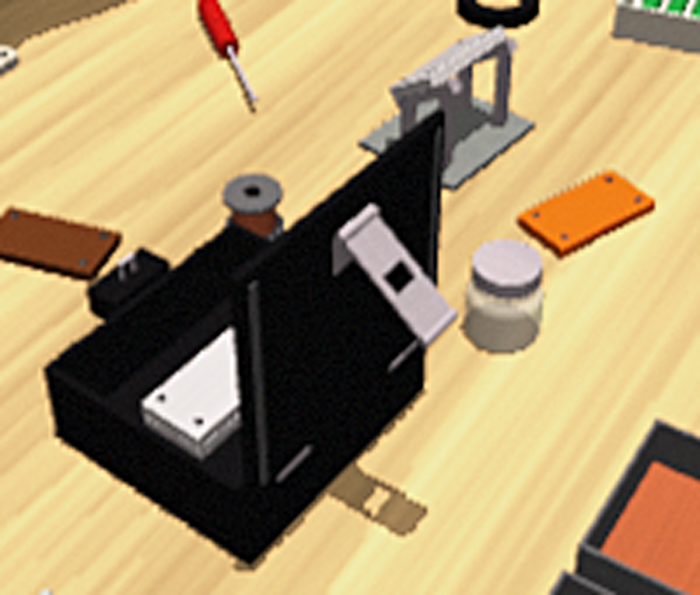

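```bash
cat >> h.py <<'E'
def rect(n,P,mask,box,nm):
    u0,v0,u1,v1=box; m=np.zeros(mask.shape,bool); m[v0:v1,u0:u1]=mask[v0:v1,u0:u1]
    k,l,s,_=cv2.connectedComponentsWithStats(m.astype(np.uint8)); i=1+np.argmax(s[1:,4]); m=l==i
    q=P[m]; c=np.median(q,0)
    for _ in range(5):
        A=np.c_[q[:,:2],np.ones(len(q))]; x=np.linalg.lstsq(A,q[:,2],rcond=None)[0]; r=A@x-q[:,2]; q=q[abs(r)<max(.003,1.5*r.std())]
    nrm=np.array([-x[0],-x[1],1]); nrm/=np.linalg.norm(nrm)
    # contour -> intersect rays with plane
    cn=max(cv2.findContours(m.astype(np.uint8),0,1)[0],key=cv2.contourArea)[:,0]
    rr=cv2.minAreaRect(cn.astype(np.float32)); bx=cv2.boxPoints(rr)
    f,cx,cy,R,t=K(n); o=-R.T@t; W=[]
    for a,b in list(bx)+[rr[0]]:
        dd=R.T@np.array([(a-cx)/f,(b-cy)/f,1]); k=(x[0]*o[0]+x[1]*o[1]+x[2]-o[2])/(dd[2]-x[0]*dd[0]-x[1]*dd[1]); W.append(o+k*dd)
    W=np.array(W); print(nm,m.sum(),'n',nrm.round(3),'tilt',np.degrees(np.arccos(nrm[2])).round(1),'res',r.std().round(4)); print(rr); print(W.round(4)); print('sides',np.linalg.norm(np.diff(W[[0,1,2,3,0]],axis=0),axis=1).round(4)); return W,nrm,m
E
python3 - <<'E'
from h import *
z=np.load('pics/top0.npz');p,d=z['p'],z['d'];P=pts('top',d)
hsv=cv2.cvtColor(p,cv2.COLOR_BGR2HSV)
print(p[192,330],p[202,219],p[190,212],p[218,222],p[170,330])
m=(hsv[...,1]<45)&(p.min(2)>95)
W,n,mm=rect('top',P,m&(P[...,2]>.02)&(P[...,2]<.045),(300,150,380,215),'pile')
W,n,m2=rect('top',P,(P[...,2]>.06)&(P[...,2]<.12)&(hsv[...,1]<60),(190,175,250,230),'plate')
o=p.copy(); o[mm]=(0,0,255); o[m2]=(0,255,0)
cv2.imwrite('pics/z3.png',cv2.resize(o[150:240,190:400],None,fx=3.7,fy=3.7,interpolation=0))
for v in range(185,222,3): print(v,[(P[v,u,0].round(3),P[v,u,2].round(3)) for u in (206,212,219,226,232)])
# hasp, lid from top
print('lid'); 
L=P[130:165,300:395]; s=L[L[...,2]>.12]; print(len(s)); print(s[::60].round(3))
E
```

```text
[128 124 119] [104 106 107] [87 89 85] [89 90 87] [33 30 32]
pile 546 n [ 0.011 -0.004  1.   ] tilt 0.7 res 0.0015
((338.2389221191406, 191.45993041992188), (33.32229995727539, 16.556032180786133), 3.012787342071533)
[[ 0.5357 -0.1159  0.0302]
 [ 0.5891 -0.1206  0.0296]
 [ 0.5807 -0.2282  0.0293]
 [ 0.5272 -0.2232  0.0299]
 [ 0.5581 -0.1719  0.0297]]
sides [0.0536 0.1079 0.0537 0.1076]
plate 693 n [-0.553  0.078  0.83 ] tilt 33.9 res 0.0015
((217.21185302734375, 200.02272033691406), (37.712730407714844, 23.295246124267578), 6.115502834320068)
[[0.5098 0.2724 0.0709]
 [0.576  0.2546 0.1167]
 [0.561  0.1437 0.1172]
 [0.4942 0.1575 0.0714]
 [0.5358 0.207  0.0945]]
sides [0.0824 0.1119 0.0822 0.1159]
185 [(np.float64(0.593), np.float64(0.007)), (np.float64(0.593), np.float64(-0.0)), (np.float64(0.592), np.float64(0.001)), (np.float64(0.591), np.float64(0.004)), (np.float64(0.591), np.float64(0.001))]
188 [(np.float64(0.583), np.float64(0.007)), (np.float64(0.582), np.float64(0.012)), (np.float64(0.582), np.float64(0.004)), (np.float64(0.581), np.float64(0.01)), (np.float64(0.58), np.floa
[... 2017 characters left out ...]
(0.483), np.float64(0.007))]
221 [(np.float64(0.476), np.float64(-0.0)), (np.float64(0.475), np.float64(0.002)), (np.float64(0.475), np.float64(-0.004)), (np.float64(0.474), np.float64(-0.001)), (np.float64(0.473), np.float64(0.004))]
lid
1095
[[ 0.444  0.028  1.262]
 [ 0.695 -0.193  0.22 ]
 [ 0.68  -0.149  0.251]
 [ 0.677 -0.082  0.25 ]
 [ 0.672 -0.242  0.252]
 [ 0.669 -0.23   0.255]
 [ 0.668 -0.188  0.253]
 [ 0.672 -0.146  0.23 ]
 [ 0.675 -0.103  0.206]
 [ 0.663 -0.259  0.247]
 [ 0.665 -0.218  0.227]
 [ 0.668 -0.178  0.204]
 [ 0.672 -0.141  0.177]
 [ 0.674 -0.103  0.157]
 [ 0.663 -0.268  0.194]
 [ 0.664 -0.235  0.177]
 [ 0.666 -0.205  0.156]
 [ 0.665 -0.222  0.144]
 [ 0.662 -0.244  0.126]]
```

Run:
```python
from h import *
z=np.load('pics/scene0.npz');p,d=z['p'],z['d'];P=pts('scene',d)
for x,y in [(250,330),(330,200),(330,300),(420,250),(300,420),(240,500),(430,140),(440,115),(242,280),(425,400),(250,560),(345,240),(375,210),(435,350),(455,315),(380,260),(420,320),(128,265),(110,290)]:
    u,v=int(190+x/3.5),int(160+y/3.5); print((x,y),(u,v),P[v,u].round(4))
```

```text
(250, 330) (261, 254) [ 0.6692 -0.2729  0.2119]
(330, 200) (284, 217) [ 0.6733 -0.1958  0.2544]
(330, 300) (284, 245) [ 0.6737 -0.1989  0.1805]
(420, 250) (310, 231) [ 0.6809 -0.1002  0.1518]
(300, 420) (275, 280) [ 0.6711 -0.2334  0.1022]
(240, 500) (258, 302) [ 0.6573 -0.2808  0.0679]
(430, 140) (312, 200) [ 0.6825 -0.0982  0.2406]
(440, 115) (315, 192) [ 0.6836 -0.0877  0.2562]
(242, 280) (259, 240) [ 0.6697 -0.2764  0.2514]
(425, 400) (311, 274) [ 0.6833 -0.0924  0.0016]
(250, 560) (261, 320) [ 0.6592 -0.2781  0.0033]
(345, 240) (288, 228) [ 0.6829 -0.1962  0.2299]
(375, 210) (297, 220) [ 0.6861 -0.1665  0.2321]
(435, 350) (314, 260) [ 6.64e-01 -4.31e-02  5.00e-04]
(455, 315) (320, 250) [ 6.582e-01  6.000e-04 -4.000e-04]
(380, 260) (298, 234) [ 0.7007 -0.186   0.2145]
(420, 320) (310, 251) [ 0.734  -0.1928  0.1887]
(128, 265) (226, 235) [ 0.4609 -0.1559  0.0782]
(110, 290) (221, 242) [ 0.4684 -0.1843  0.0788]
```

View pics/z3.png

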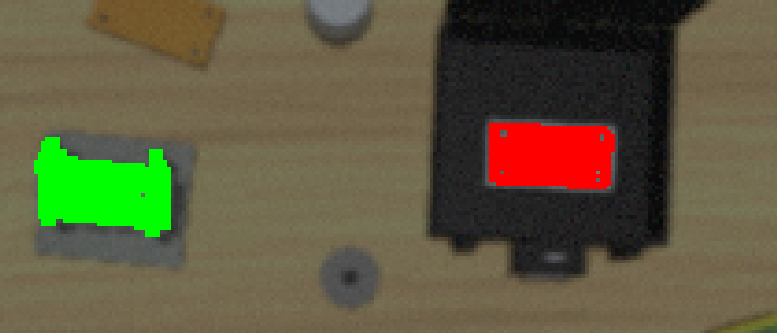

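Run:
```python
from h import *
p=cv2.imread('pics/top0.png'); a=p[178:228,190:250]
A=cv2.convertScaleAbs(cv2.resize(a,None,fx=10,fy=10,interpolation=cv2.INTER_CUBIC),alpha=1.8)
cv2.imwrite('pics/z4.png',A)
p=cv2.imread('pics/scene0.png'); a=p[160:215,285:350]
cv2.imwrite('pics/z5.png',cv2.resize(a,None,fx=10,fy=10,interpolation=cv2.INTER_CUBIC))
```

```text
(no output)
```

View pics/z4.png

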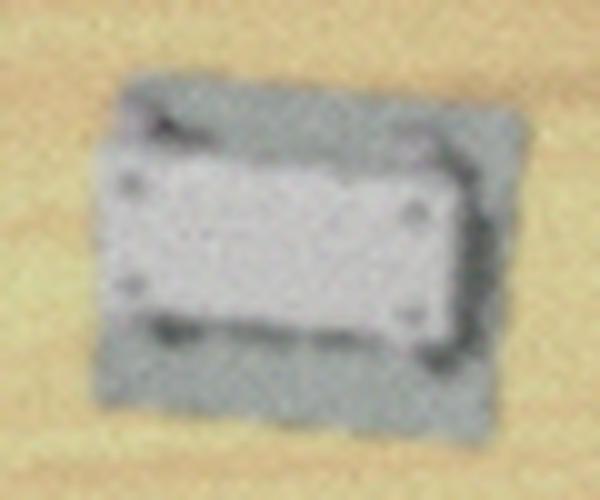

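View pics/z5.png

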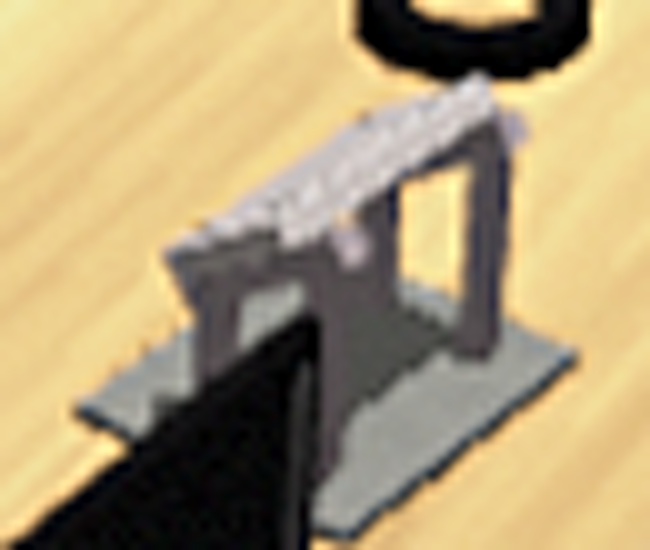

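Run:
```python
from h import *
U=lambda x,y:((x+.5)/10-.5+190,(y+.5)/10-.5+178)
c=ray('top',*U(272,249),.0899); print('top face c',c)
H=[(132,183),(414,212),(412,316),(130,285)]
zu,zl=.0899+.011,.0899-.011
w=[ray('top',*U(*h),z) for h,z in zip(H,(zu,zu,zl,zl))]
for x in w: print(x.round(4))
print('yaw',[np.degrees(np.arctan2(-(a-b)[0],(a-b)[1])).round(2) for a,b in ((w[0],w[1]),(w[3],w[2]))], np.linalg.norm(w[0]-w[3]),np.linalg.norm(w[0]-w[1]))
B=[ray('top',*U(*h),.008) for h in [(125,72),(527,108),(490,440),(95,405)]]
for x in B: print('base',x.round(4))
print(np.mean(B,0)); print([np.degrees(np.arctan2(-(a-b)[0],(a-b)[1])).round(2) for a,b in ((B[0],B[1]),(B[3],B[2]))],[np.degrees(np.arctan2((a-b)[1],(a-b)[0])).round(2) for a,b in ((B[0],B[3]),(B[1],B[2]))])
# pile holes
p=cv2.imread('pics/top0.png')[175:210,310:366]
cv2.imwrite('pics/z6.png',cv2.convertScaleAbs(cv2.resize(p,None,fx=12,fy=12,interpolation=cv2.INTER_CUBIC),alpha=1.8))
```

```text
top face c [0.52883057 0.20918965 0.0899    ]
[0.5491 0.2491 0.1009]
[0.5381 0.1647 0.1009]
[0.5079 0.1685 0.0789]
[0.5198 0.2544 0.0789]
yaw [np.float64(-7.44), np.float64(-7.87)] 0.03703988606442349 0.08509706736455538
base [0.5938 0.2684 0.008 ]
base [0.5786 0.1382 0.008 ]
base [0.4707 0.1526 0.008 ]
base [0.4857 0.2799 0.008 ]
[0.53219766 0.20978158 0.008     ]
[np.float64(-6.65), np.float64(-6.69)] [np.float64(-6.06), np.float64(-7.6)]
```

View pics/z6.png

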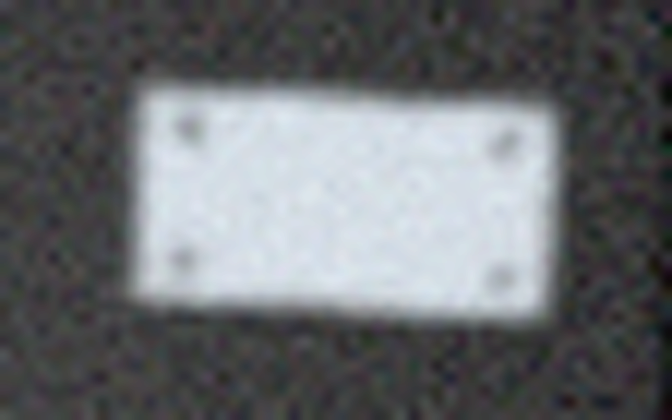

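```bash
cat >> h.py <<'E'
def RR(x,z):
    x=np.array(x,float);z=np.array(z,float);z/=np.linalg.norm(z);x-=z*(x@z);x/=np.linalg.norm(x);return np.c_[x,np.cross(z,x),z]
def go(p,R,N,frm=None):
    o=bot.get_obs(); p0,R0=(o['eef_pos'],Ro.from_quat(o['tool_rot'])) if frm is None else frm
    rv=(R0.inv()*Ro.from_matrix(R)).as_rotvec(); D=(np.array(p)-p0)
    print('clock',o['clock'],'turn',np.degrees(rv).round(1),'dist',D.round(4),'per row turn',(rv/np.pi/N).round(4))
    step=D/N; prev=None
    for i in range(N):
        Ri=R0*Ro.from_rotvec(rv*i/N); s=(Ri.inv().apply(step)/.025).round(2)
        print(i,s)
        if np.linalg.norm(rv)<.02: break
ps=np.radians(-7.2)
xs=np.array([.819*np.cos(ps),.819*np.sin(ps),.574]); ns=np.array([-.574*np.cos(ps),-.574*np.sin(ps),.819])
PC=np.array([.5322,.2090,.085]); RG=RR(xs,-ns)
E
python3 - <<'E'
from h import *
U=lambda x,y:((x+.5)/12-.5+310,(y+.5)/12-.5+175)
w=np.array([ray('top',*U(*h),.030) for h in [(189,128),(505,145),(502,278),(184,260)]]); print(w.round(4),w.mean(0))
print('yaw',[np.degrees(np.arctan2(-(a-b)[0],(a-b)[1])).round(2) for a,b in ((w[0],w[1]),(w[3],w[2]))],[np.degrees(np.arctan2((a-b)[1],(a-b)[0])).round(2) for a,b in ((w[0],w[3]),(w[1],w[2]))])
print(PC-.1*RG[:,2]*-1)
go(PC+.09*ns+[-.0,0,.02],RG,16)
E
```

```text
[[ 0.5794 -0.1308  0.03  ]
 [ 0.5726 -0.2158  0.03  ]
 [ 0.5368 -0.2136  0.03  ]
 [ 0.5439 -0.1282  0.03  ]] [ 0.55816979 -0.17210131  0.03      ]
yaw [np.float64(-4.58), np.float64(-4.77)] [np.float64(-4.13), np.float64(-3.47)]
[0.58914064 0.20180672 0.0031097 ]
clock 0.1 turn [-24.1  29.3  76.7] dist [ 0.3273 -0.2597 -0.0518] per row turn [-0.0084  0.0102  0.0266]
0 [-0.37  0.98  0.13]
1 [-0.29  1.    0.15]
2 [-0.21  1.02  0.16]
3 [-0.13  1.03  0.19]
4 [-0.05  1.03  0.21]
5 [0.03 1.03 0.24]
6 [0.11 1.01 0.27]
7 [0.18 0.99 0.3 ]
8 [0.25 0.97 0.33]
9 [0.32 0.93 0.36]
10 [0.39 0.89 0.4 ]
11 [0.45 0.85 0.44]
12 [0.5  0.8  0.47]
13 [0.55 0.74 0.51]
14 [0.59 0.68 0.55]
15 [0.63 0.61 0.58]
```

```bash
python3 -m inch '[[-0.37,0.98,0.13,-0.0084,0.0102,0.0266,-1],[-0.29,1,0.15,-0.0084,0.0102,0.0266,-1],[-0.21,1,0.16,-0.0084,0.0102,0.0266,-1],[-0.13,1,0.19,-0.0084,0.0102,0.0266,-1],[-0.05,1,0.21,-0.0084,0.0102,0.0266,-1],[0.03,1,0.24,-0.0084,0.0102,0.0266,-1],[0.11,1,0.27,-0.0084,0.0102,0.0266,-1],[0.18,0.99,0.3,-0.0084,0.0102,0.0266,-1]]' && python3 -m inch '[[0.25,0.97,0.33,-0.0084,0.0102,0.0266,-1],[0.32,0.93,0.36,-0.0084,0.0102,0.0266,-1],[0.39,0.89,0.4,-0.0084,0.0102,0.0266,-1],[0.45,0.85,0.44,-0.0084,0.0102,0.0266,-1],[0.5,0.8,0.47,-0.0084,0.0102,0.0266,-1],[0.55,0.74,0.51,-0.0084,0.0102,0.0266,-1],[0.59,0.68,0.55,-0.0084,0.0102,0.0266,-1],[0.63,0.61,0.58,-0.0084,0.0102,0.0266,-1]]'
python3 - <<'E'
from h import *
go(PC-.010*ns,RG,8)
E
```

```text
clock: 0.9
eef_pos: [0.3156, 0.3463, 0.2043]
tool_rot: [0.945, 0.282, 0.162, 0.01]
ft_force: [0.8, 0.0, 0.4]
grip_width: 0.0852
clock: 1.7
eef_pos: [0.479, 0.2163, 0.1784]
tool_rot: [0.951, -0.062, 0.302, 0.018]
ft_force: [0.3, 0.0, -0.5]
grip_width: 0.0858
clock 1.7 turn [-0.  -0.2 -0.2] dist [ 0.0589 -0.008  -0.1016] per row turn [-0.     -0.0001 -0.0001]
0 [-0.05  0.    0.59]
```

```bash
python3 -m inch '[[-0.2,0,0.3,0,0,0,-1],[-0.2,0,0.6,0,0,0,-1],[0,0,0.7,0,0,0,-1],[0,0,0.7,0,0,0,-1],[0,0,0.7,0,0,0,-1],[0,0,0.6,0,0,0,-1],[0,0,0,0,0,0,-1],[0,0,0,0,0,0,-1]]'
python3 - <<'E'
from h import *
go(PC-.010*ns,RG,8)
p,d=snap('scene','s1');snap('top','t1')
cv2.imwrite('pics/z7.png',cv2.resize(p[130:230,250:390],None,fx=5,fy=5,interpolation=cv2.INTER_CUBIC))
E
```

```text
clock: 2.5
eef_pos: [0.5213, 0.2121, 0.0989]
tool_rot: [0.952, -0.059, 0.301, 0.019]
ft_force: [0.8, 1.3, 0.7]
grip_width: 0.085
clock 2.5 turn [-0.1 -0.   0.1] dist [ 0.0166 -0.0038 -0.0221] per row turn [-0. -0.  0.]
0 [0.01 0.01 0.14]
```

View pics/z7.png

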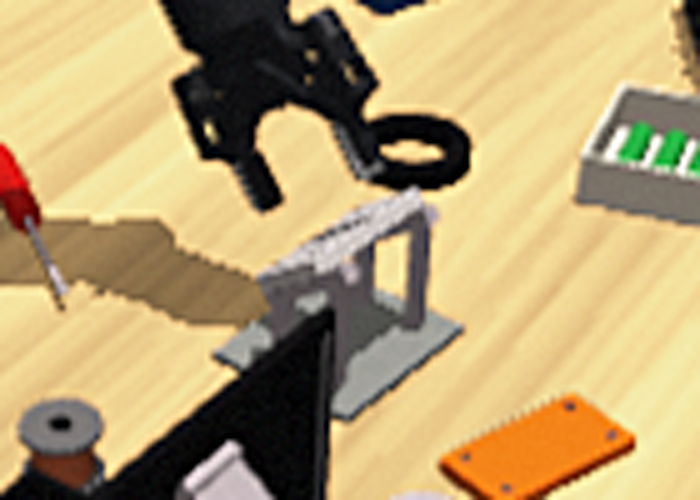

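View pics/t1.png

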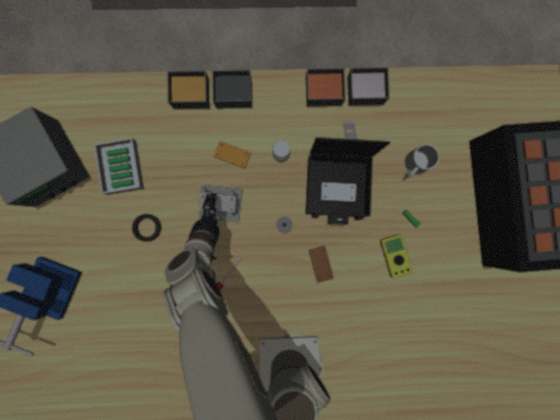

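Run:
```python
from h import *
o=bot.get_obs();p0=o['eef_pos'];R=Ro.from_quat(o['tool_rot']).as_matrix(); print(p0,R.round(3),o['joint_pos'])
for nm,q in [('tcp',p0),('f+',p0+R@[.0425,0,-.013]),('f-',p0+R@[-.0425,0,-.013]),('body',p0+R@[0,0,-.073]),('plate',PC)]:
    print(nm,q.round(3),np.round(proj('scene',q),1),np.round(proj('top',q),1))
z=np.load('pics/s1.npz');P=pts('scene',z['d'])
for x,y in[(265,200),(370,170),(340,130),(240,160),(200,120),(350,60)]:
    u,v=250+x//5,130+y//5; print((u,v),P[v,u].round(3))
p=z['p'];cv2.imwrite('pics/z8.png',cv2.resize(p[90:215,240:365],None,fx=5,fy=5,interpolation=cv2.INTER_CUBIC))
z=np.load('pics/t1.npz');p=z['p'];cv2.imwrite('pics/z9.png',cv2.convertScaleAbs(cv2.resize(p[170:250,170:260],None,fx=7,fy=7,interpolation=cv2.INTER_CUBIC),alpha=1.8))
```

```text
[0.52185016 0.2125596  0.10010783] [[ 0.811 -0.124  0.572]
 [-0.102 -0.992 -0.07 ]
 [ 0.576 -0.002 -0.817]] [ 0.59102347  0.21172302 -0.62532425  0.24384317 -0.38604988  2.18894941]
tcp [0.522 0.213 0.1  ] [316.  171.5] [215.1 204.6]
f+ [0.549 0.209 0.135] [323.6 164.6] [214.2 194.6]
f- [0.48  0.218 0.086] [305.4 170.9] [214.4 218.6]
body [0.48  0.218 0.16 ] [305.8 150.8] [210.2 217.9]
plate [0.532 0.209 0.085] [318.2 177. ] [217.  201.5]
(303, 170) [0.475 0.211 0.091]
(324, 164) [0.551 0.208 0.139]
(318, 156) [0.534 0.199 0.166]
(298, 162) [0.457 0.21  0.116]
(290, 154) [0.421 0.218 0.131]
(320, 142) [0.529 0.218 0.203]
```

View pics/z8.png

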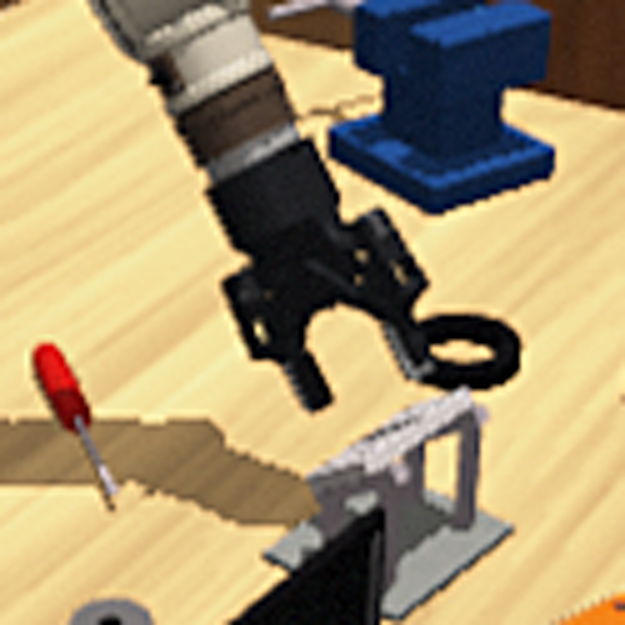

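View pics/z9.png

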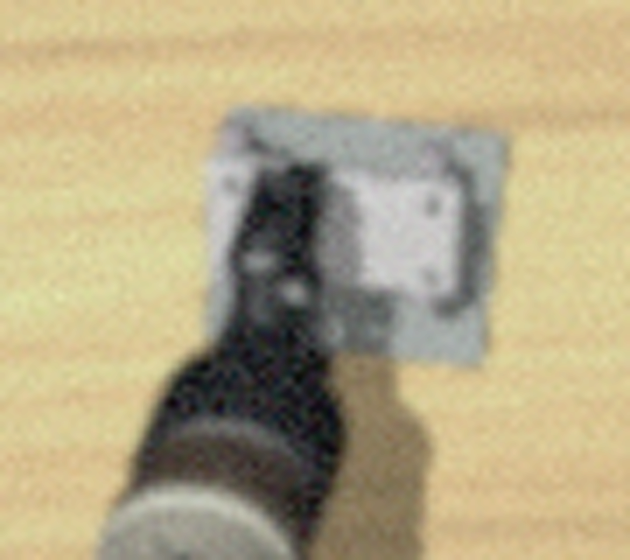

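```bash
python3 -m inch '[[0,0,0.4,0,0,0,-1],[0.02,0.05,0.4,0,0,0,-1],[0.02,0.05,0.34,0,0,0,-1],[0,0,0,0,0,0,-0.4],[0,0,0,0,0,0,0.4],[0,0,0,0,0,0,1],[0,0,0,0,0,0,1],[0,0,0,0,0,0,1]]'
python3 - <<'E'
from h import *
go(PC-.010*ns,RG,8)
p,d=snap('scene','s2')
cv2.imwrite('pics/z10.png',cv2.resize(p[120:220,260:360],None,fx=6,fy=6,interpolation=cv2.INTER_CUBIC))
print(bot.get_obs()['grip_width'],bot.get_obs()['ft_force'])
E
```

```text
clock: 3.4
eef_pos: [0.5386, 0.2074, 0.0768]
tool_rot: [0.951, -0.06, 0.301, 0.018]
ft_force: [-2.0, 0.3, -0.1]
grip_width: 0.0546
clock 3.4 turn [-0.1 -0.1 -0. ] dist [-0.0007  0.0009  0.    ] per row turn [-0.0001 -0.0001 -0.    ]
0 [-0. -0. -0.]
0.05436038818765743 [-0.74110554  0.00189613 -0.09547347]
```

View pics/z10.png

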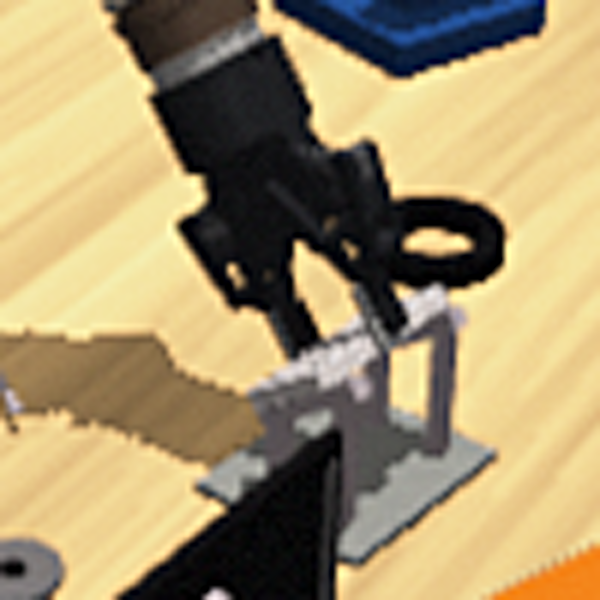

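```bash
python3 -m inch '[[0,0,0,0,0,0,1],[0,0,0,0,0,0,1],[0,0,-0.2,0,0,0,1],[0,0,-0.5,0,0,0,1],[0,0,-0.6,0,0,0,1],[0,0,-0.6,0,0,0,1],[0,0,-0.5,0,0,0,1],[0,0,0,0,0,0,1]]'
python3 - <<'E'
from h import *
p,d=snap('scene','s3')
cv2.imwrite('pics/z11.png',cv2.resize(p[110:210,260:360],None,fx=6,fy=6,interpolation=cv2.INTER_CUBIC))
print(bot.get_obs()['grip_width'],bot.get_obs()['ft_force'],bot.get_obs()['eef_pos'])
E
```

```text
clock: 4.25
eef_pos: [0.5049, 0.2126, 0.1278]
tool_rot: [0.951, -0.06, 0.303, 0.017]
ft_force: [0.3, 0.8, -1.7]
grip_width: 0.0547
0.05456371014597705 [ 0.64958886  0.19759258 -2.2168363 ] [0.5049414  0.21240865 0.12703521]
```

View pics/z11.png

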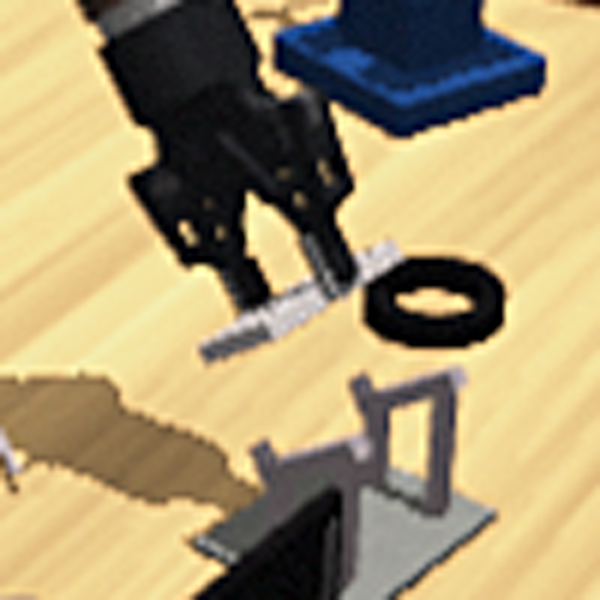

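```bash
cat >> h.py <<'E'
py=np.radians(-4.5)
QC=np.array([.558,-.172,.042]); RP=RR([np.cos(py),np.sin(py),0],[0,0,-1])
E
python3 - <<'E'
from h import *
go(QC+[0,0,.07+.028],RP,16)
E
```

```text
clock 4.3 turn [  0.6 -35.3  -2.6] dist [ 0.0531 -0.3844  0.013 ] per row turn [ 0.0002 -0.0122 -0.0009]
0 [0.23 0.94 0.12]
1 [0.23 0.94 0.11]
2 [0.23 0.94 0.1 ]
3 [0.23 0.94 0.09]
4 [0.23 0.94 0.08]
5 [0.23 0.94 0.07]
6 [0.23 0.94 0.06]
7 [0.23 0.94 0.05]
8 [0.23 0.94 0.04]
9 [0.23 0.94 0.03]
10 [0.23 0.94 0.02]
11 [0.22 0.94 0.01]
12 [0.22 0.95 0.  ]
13 [ 0.22  0.95 -0.01]
14 [ 0.21  0.95 -0.01]
15 [ 0.21  0.95 -0.02]
```

```bash
python3 -m inch '[[0.3,0,-0.8,0,0,0,1],[0.3,0.5,-0.4,0,0,0,1],[0.23,0.94,0.1,0.0002,-0.0122,-0.0009,1],[0.23,0.94,0.1,0.0002,-0.0122,-0.0009,1],[0.23,0.94,0.1,0.0002,-0.0122,-0.0009,1],[0.23,0.94,0.1,0.0002,-0.0122,-0.0009,1],[0.23,0.94,0.1,0.0002,-0.0122,-0.0009,1],[0.23,0.94,0.1,0.0002,-0.0122,-0.0009,1]]' && python3 -m inch '[[0.23,0.94,0.06,0.0002,-0.0122,-0.0009,1],[0.23,0.94,0.05,0.0002,-0.0122,-0.0009,1],[0.23,0.94,0.04,0.0002,-0.0122,-0.0009,1],[0.23,0.94,0.03,0.0002,-0.0122,-0.0009,1],[0.23,0.94,0.02,0.0002,-0.0122,-0.0009,1],[0.23,0.94,0.01,0.0002,-0.0122,-0.0009,1],[0.23,0.94,0.0,0.0002,-0.0122,-0.0009,1],[0.23,0.94,-0.01,0.0002,-0.0122,-0.0009,1]]'
python3 - <<'E'
from h import *
go(QC+[0,0,.07+.028],RP,8)
E
```

```text
clock: 5.1
eef_pos: [0.5186, 0.0542, 0.1627]
tool_rot: [0.98, -0.053, 0.189, 0.012]
ft_force: [0.5, 0.4, -2.3]
grip_width: 0.0542
clock: 5.9
eef_pos: [0.5461, -0.1376, 0.1696]
tool_rot: [0.998, -0.043, 0.037, 0.003]
ft_force: [0.4, -0.3, -1.4]
grip_width: 0.0546
clock 5.9 turn [ 0.2 -4.3 -0.4] dist [ 0.0119 -0.0344 -0.0296] per row turn [ 0.0001 -0.003  -0.0003]
0 [0.06 0.17 0.15]
1 [0.06 0.17 0.15]
2 [0.07 0.17 0.15]
3 [0.07 0.17 0.15]
4 [0.07 0.17 0.15]
5 [0.07 0.17 0.15]
6 [0.07 0.17 0.15]
7 [0.07 0.17 0.15]
```

```bash
python3 -m inch '[[0.1,0.3,0.2,0,-0.006,0,1],[0.1,0.3,0.2,0,-0.006,0,1],[0.1,0.3,0.2,0,-0.006,-0.001,1],[0.1,0.3,0.2,0,-0.006,-0.001,1],[0.05,0.1,0.2,0,0,0,1],[0.05,0,0.2,0,0,0,1],[0,0,0,0,0,0,1],[0,0,0,0,0,0,1]]'
python3 - <<'E'
from h import *
p,d=snap('scene','s4'); q,_=snap('top','t4')
go(QC+[0,0,.07+.028],RP,8)
cv2.imwrite('pics/z12.png',cv2.resize(p[170:320,190:340],None,fx=4,fy=4,interpolation=cv2.INTER_CUBIC))
cv2.imwrite('pics/z13.png',cv2.convertScaleAbs(cv2.resize(q[150:250,290:400],None,fx=6,fy=6,interpolation=cv2.INTER_CUBIC),alpha=1.8))
E
```

```text
clock: 6.7
eef_pos: [0.5563, -0.1692, 0.1412]
tool_rot: [0.999, -0.039, 0.001, 0.002]
ft_force: [0.8, -0.1, -0.7]
grip_width: 0.0539
clock 6.8 turn [ 0.2 -0.1 -0. ] dist [ 0.0014 -0.0026 -0.0017] per row turn [ 0.0001 -0.0001 -0.    ]
0 [0.01 0.01 0.01]
```

View pics/z12.png

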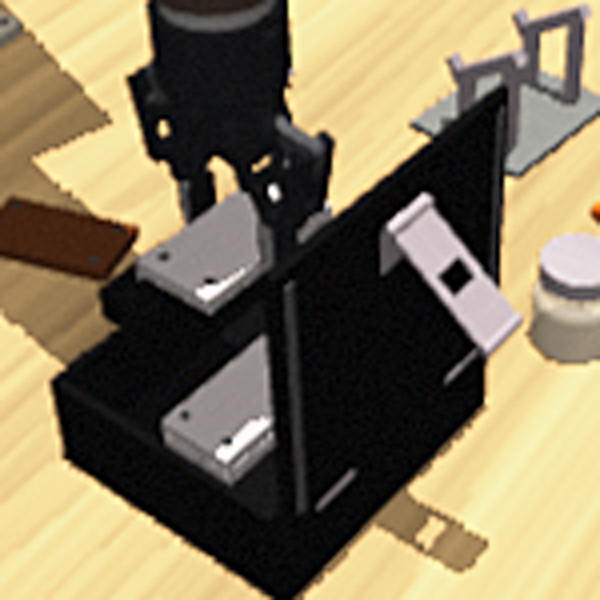

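View pics/z13.png

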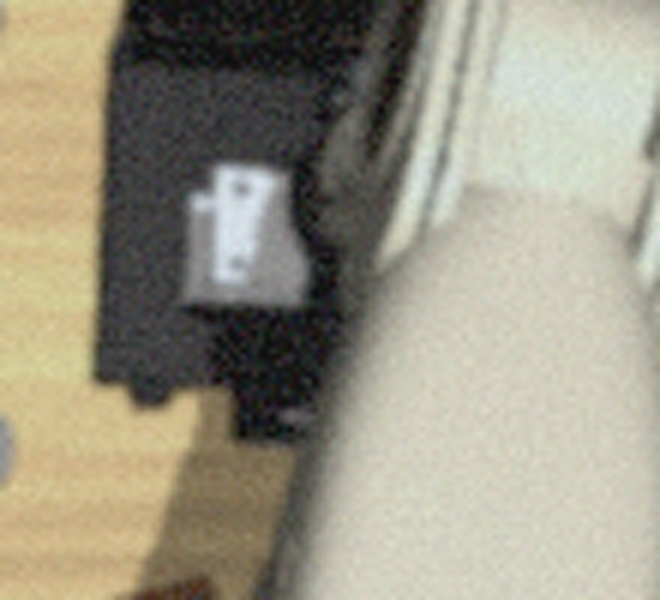

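Run:
```python
from h import *
U=lambda x,y:((x+.5)/6-.5+290,(y+.5)/6-.5+150)
a=ray('top',*U(241,187),.156);b=ray('top',*U(240,262),.156);print(a,b,(a+b)/2)
o=bot.get_obs();R=Ro.from_quat(o['tool_rot']).as_matrix()
for s in (.018,-.018): 
    q=o['eef_pos']+R@[s,-.0425,-.016]; print('exp',q,proj('top',q),proj('scene',q))
for s,t in ((.028,.055),(-.028,.055)):
    q=o['eef_pos']+R@[s,t,-.016]; print('exp corner scene',(np.array(proj('scene',q))-[190,170])*4+1.5)
    q=QC+[0,0,-.012]+RP@[s,t,0]; print('pile corner',(np.array(proj('scene',q))-[190,170])*4+1.5)
```

```text
[ 0.57817682 -0.12794943  0.156     ] [ 0.54189298 -0.12619875  0.156     ] [ 0.5600349  -0.12707409  0.156     ]
exp [ 0.57783742 -0.12839651  0.15756446] (np.float64(329.98181384637985), np.float64(180.79553802848181)) (np.float64(267.0266893277727), np.float64(220.74862141338366))
exp [ 0.54194887 -0.12556721  0.15747744] (np.float64(329.4340324727053), np.float64(193.18946419299868)) (np.float64(255.79192875318992), np.float64(215.2696539020086))
exp corner scene [211.10237713 298.77452737]
pile corner [227.71833759 458.77997168]
exp corner scene [139.95847415 259.43671759]
pile corner [161.53392351 417.51768177]
```

Run:
```python
from h import *
p=cv2.imread('pics/s4.png')[212:298,218:268]
cv2.imwrite('pics/z14.png',cv2.convertScaleAbs(cv2.resize(p,None,fx=9,fy=9,interpolation=cv2.INTER_CUBIC)[:770],alpha=1.2))
```

```text
(no output)
```

View pics/z14.png

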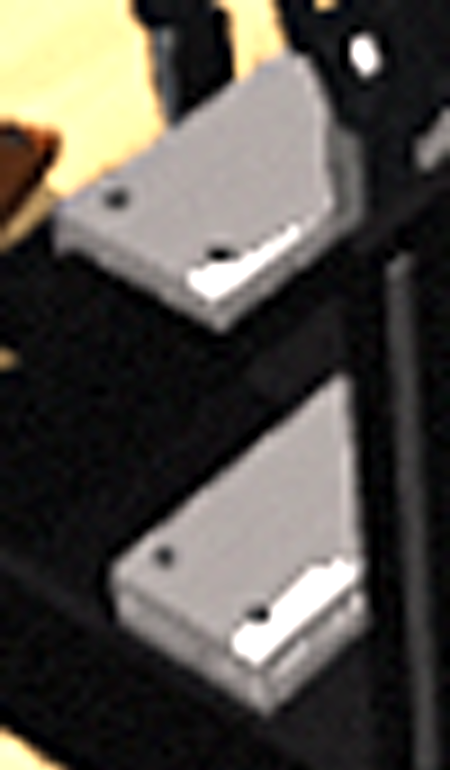

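Run:
```python
from h import *
U=lambda x,y:(218+(x+.5)/9-.5,212+(y+.5)/9-.5)
o=bot.get_obs();R=Ro.from_quat(o['tool_rot']).as_matrix()
for nm,xy,s,t,z0 in (('heldL',(57,207),-.028,.055,.1575),('heldN',(218,300),.028,.055,.1575),('heldhL',(117,200),-.018,.0425,.1575),('heldhN',(218,252),.018,.0425,.1575)):
    a=ray('scene',*U(*xy),z0); e=o['eef_pos']+R@[s,t,-.016]; print(nm,((a-e)*1000).round(1))
for nm,xy,s,t in (('pL',(115,578),-.028,.055),('pN',(258,665),.028,.055),('phL',(165,556),-.018,.0425),('phN',(262,614),.018,.0425)):
    a=ray('scene',*U(*xy),.030); e=QC+[0,0,-.012]+RP@[s,t,0]; print(nm,((a-e)*1000).round(1))
```

```text
heldL [-1.5 -0.8 -0.3]
heldN [-0.3 -1.9 -0.4]
heldhL [-1.2 -2.1 -0.3]
heldhN [-2.5 -1.1 -0.4]
pL [ 4.5 -4.2 -0. ]
pN [ 1.5 -3.3  0. ]
phL [ 0. -2.  0.]
phN [ 0.2 -1.5  0. ]
```

```bash
python3 -m inch '[[0.13,0.13,0.3,0,0,0,1],[0,0,0.7,0.001,0,0,1],[0,0,0.8,0,0,0,1],[0,0,0.8,0,0,0,1],[0,0,0.8,0,0,0,1],[0,0,0.6,0,0,0,1],[0,0,0.35,0,0,0,1],[0,0,0,0,0,0,1]]' && python3 -m inch '[[0,0,0,0,0,0,1],[0,0,0,0,0,0,1],[0,0,0.04,0,0,0,1],[0,0,0,0,0,0,1],[0,0,0,0,0,0,1],[0,0,0,0,0,0,1],[0,0,0,0,0,0,1],[0,0,0,0,0,0,1]]'
python3 - <<'E'
from h import *
p,d=snap('scene','s5')
go([.5593,-.1728,.026],RP,8)
print(bot.get_obs()['ft_force'])
p=p[240:310,215:275]
cv2.imwrite('pics/z15.png',cv2.convertScaleAbs(cv2.resize(p,None,fx=9,fy=9,interpolation=cv2.INTER_CUBIC)[:770],alpha=1.2))
E
```

```text
clock: 7.6
eef_pos: [0.5586, -0.1731, 0.0309]
tool_rot: [0.999, -0.04, -0.001, -0.0]
ft_force: [-0.2, 0.0, -2.1]
grip_width: 0.0544
clock: 8.4
eef_pos: [0.5597, -0.1733, 0.0315]
tool_rot: [0.999, -0.04, 0.001, 0.0]
ft_force: [0.2, -0.9, -1.7]
grip_width: 0.0542
clock 8.45 turn [ 0.  -0.1 -0. ] dist [-0.0003  0.0005 -0.0054] per row turn [ 0.     -0.0001 -0.    ]
0 [-0.   -0.    0.03]
[ 0.3322884   0.53536141 -2.03277427]
```

View pics/z15.png

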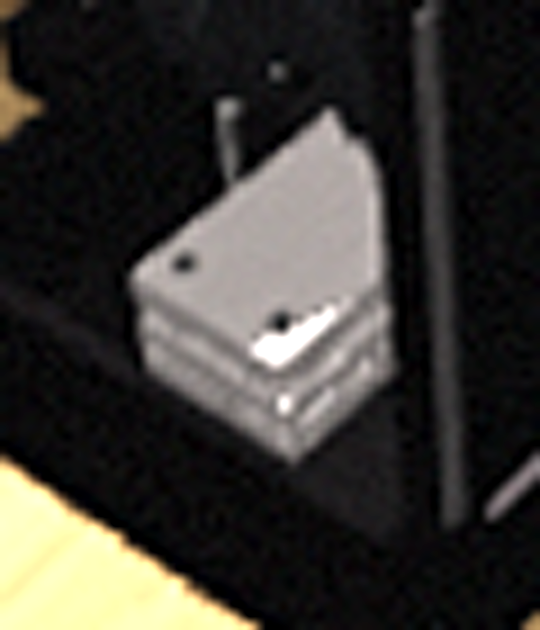

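Run:
```python
from h import *
U=lambda x,y:(218+(x+.5)/9-.5,212+(y+.5)/9-.5)
V=lambda x,y:(215+(x+.5)/9-.5,240+(y+.5)/9-.5)
zt=bot.get_obs()['eef_pos'][2]+.016; print(zt)
for a,b in (((165,556),(183,262)),((262,614),(280,322)),((115,578),(133,275)),((258,665),(265,372))):
    A=ray('scene',*U(*a),.030);B=ray('scene',*V(*b),zt); print(((B-A)*1000).round(1))
```

```text
0.04743221984428919
[-0.2 -1.1 17.4]
[ 0.  -1.9 17.4]
[-2.2  1.6 17.4]
[-2.6 -3.1 17.4]
```

```bash
python3 -m inch '[[0.04,-0.04,0.08,0,0,0,1],[0,0,0.06,0,0,0,1],[0,0,0.02,0,0,0,1],[0,0,0,0,0,0,1],[0,0,0.02,0,0,0,1],[0,0,0,0,0,0,1],[0,0,0.02,0,0,0,1],[0,0,0,0,0,0,1]]'
```

```text
clock: 9.25
eef_pos: [0.5608, -0.1725, 0.0265]
tool_rot: [0.999, -0.04, 0.001, 0.0]
ft_force: [0.0, -0.1, -2.5]
grip_width: 0.0542
```

```bash
python3 -m inch '[[0,0,0.02,0,0,0,1],[0,0,0.02,0,0,0,1],[0,0,0,0,0,0,1],[0,0,0,0,0,0,1],[0,0,0,0,0,0,1],[0,0,0,0,0,0,1],[0,0,0,0,0,0,1],[0,0,0,0,0,0,1]]'
python3 - <<'E'
from h import *
p,d=snap('scene','s6')
print(bot.get_obs()['ft_force'],bot.get_obs()['eef_pos'])
p=p[240:310,215:275]
cv2.imwrite('pics/z16.png',cv2.convertScaleAbs(cv2.resize(p,None,fx=9,fy=9,interpolation=cv2.INTER_CUBIC)[:770],alpha=1.2))
E
```

```text
clock: 10.05
eef_pos: [0.5609, -0.1725, 0.0263]
tool_rot: [0.999, -0.04, 0.001, 0.0]
ft_force: [-0.8, 0.5, 4.8]
grip_width: 0.0541
[-1.77815195  0.03905307  5.48357712] [ 0.56089212 -0.17246149  0.02632845]
```

View pics/z16.png

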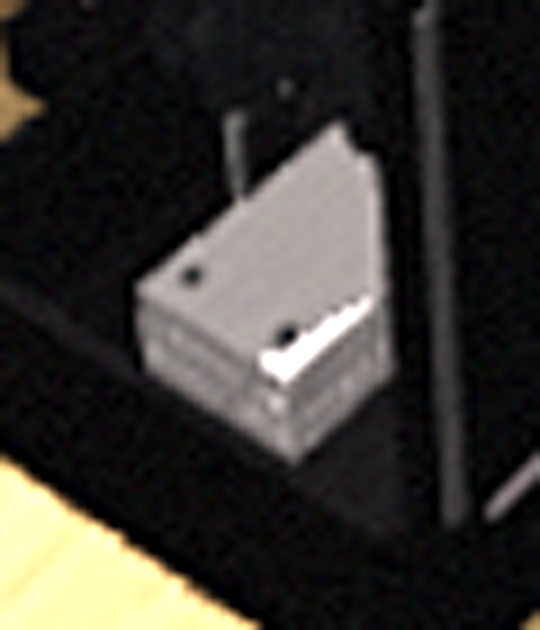

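```bash
python3 -m inch '[[0,0,0,0,0,0,0],[0,0,0,0,0,0,-0.6],[0,0,0,0,0,0,-0.6],[0,0,0,0,0,0,-0.8],[0,0,-0.1,0,0,0,-0.8],[0,0,-0.3,0,0,0,-0.8],[0,0,-0.5,0,0,0,-0.8],[0,0,-0.8,0,0,0,-0.8]]' && python3 -m inch '[[0,0,-1,0,0,0,-0.8],[0,0,-1,0,0,0,-0.8],[0,0,-1,0,0,0,-0.8],[0,0,-1,0,0,0,-0.8],[-0.4,0,-1,0,0,0,-0.8],[-1,0,-1,0,0,0,-0.8],[-1,0,-1,0,0,0,-0.8],[-1,0,-1,0,0,0,0]]'
python3 - <<'E'
from h import *
p,d=snap('scene','s7');q,_=snap('top','t7')
print(bot.get_obs()['ft_force'],bot.get_obs()['eef_pos'])
cv2.imwrite('pics/z17.png',cv2.convertScaleAbs(cv2.resize(p[190:320,180:340],None,fx=5,fy=5,interpolation=cv2.INTER_CUBIC)[:600],alpha=1.2))
cv2.imwrite('pics/z18.png',cv2.convertScaleAbs(cv2.resize(q[125:235,290:400],None,fx=5.4,fy=5.4,interpolation=cv2.INTER_CUBIC),alpha=1.8))
E
```

```text
clock: 10.9
eef_pos: [0.56, -0.1722, 0.0682]
tool_rot: [0.999, -0.04, -0.0, -0.0]
ft_force: [0.5, -0.3, -0.2]
grip_width: 0.077
clock: 11.7
eef_pos: [0.4747, -0.1654, 0.2701]
tool_rot: [0.999, -0.039, 0.002, 0.0]
ft_force: [0.3, -0.7, 0.3]
grip_width: 0.0642
[ 0.35240408 -0.27747659  0.37814691] [ 0.47509364 -0.16596851  0.27356929]
```

View pics/z17.png

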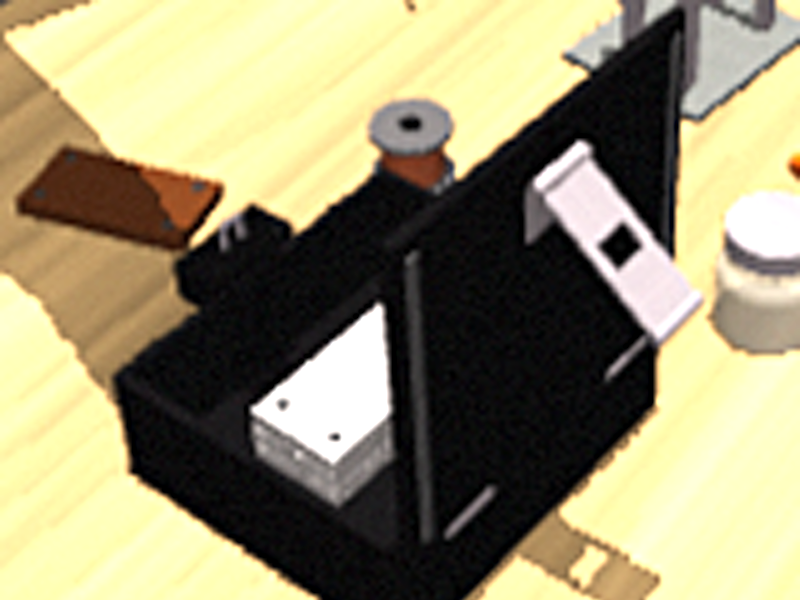

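View pics/z18.png

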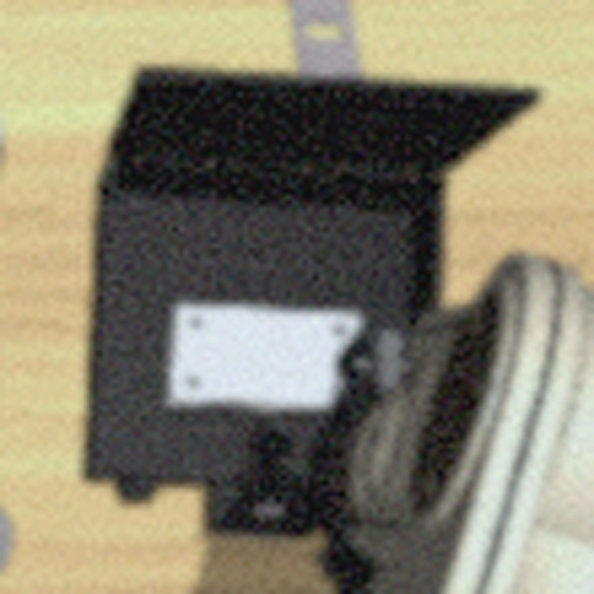

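```bash
cat >> h.py <<'E'
cx_=np.array([np.cos(py),np.sin(py),0])
def RT(deg):
    a=np.radians(deg); return RR(cx_*np.cos(a)+[0,0,np.sin(a)],cx_*np.sin(a)-[0,0,np.cos(a)])
E
python3 - <<'E'
from h import *
U=lambda x,y:(290+(x+.5)/5.4-.5,125+(y+.5)/5.4-.5)
print(ray('top',*U(196,322),.042),ray('top',*U(194,382),.042))
go([.69,-.105,.325],RT(30),16)
E
```

```text
[ 0.58119353 -0.13125509  0.042     ] [ 0.545672   -0.12885024  0.042     ]
clock 11.8 turn [ 0.2 29.4 -0. ] dist [0.2149 0.061  0.0514] per row turn [ 0.0001  0.0102 -0.    ]
0 [ 0.52 -0.19 -0.12]
1 [ 0.53 -0.19 -0.11]
2 [ 0.53 -0.19 -0.09]
3 [ 0.53 -0.19 -0.07]
4 [ 0.54 -0.19 -0.06]
5 [ 0.54 -0.19 -0.04]
6 [ 0.54 -0.19 -0.02]
7 [ 0.54 -0.19 -0.  ]
8 [ 0.54 -0.19  0.01]
9 [ 0.54 -0.19  0.03]
10 [ 0.54 -0.19  0.05]
11 [ 0.54 -0.19  0.07]
12 [ 0.53 -0.19  0.08]
13 [ 0.53 -0.19  0.1 ]
14 [ 0.53 -0.19  0.12]
15 [ 0.52 -0.19  0.13]
```

```bash
python3 -m inch '[[0.3,-0.19,-0.5,0,0.0102,0,1],[0.5,-0.19,-0.3,0,0.0102,0,1],[0.53,-0.19,-0.2,0,0.0102,0,1],[0.53,-0.19,-0.1,0,0.0102,0,1],[0.54,-0.19,-0.06,0,0.0102,0,1],[0.54,-0.19,-0.04,0,0.0102,0,1],[0.54,-0.19,0,0,0.0102,0,1],[0.54,-0.19,0,0,0.0102,0,1]]' && python3 -m inch '[[0.54,-0.19,0.05,0,0.0102,0,1],[0.54,-0.19,0.05,0,0.0102,0,1],[0.54,-0.19,0.05,0,0.0102,0,1],[0.54,-0.19,0.07,0,0.0102,0,1],[0.53,-0.19,0.08,0,0.0102,0,1],[0.53,-0.19,0.1,0,0.0102,0,1],[0.53,-0.19,0.12,0,0.0102,0,1],[0.52,-0.19,0.13,0,0.0102,0,1]]'
python3 - <<'E'
from h import *
go([.725,-.105,.235],RT(30),8)
E
```

```text
clock: 12.6
eef_pos: [0.5777, -0.1349, 0.3095]
tool_rot: [0.991, -0.039, 0.129, 0.005]
ft_force: [0.2, 0.0, -0.5]
grip_width: -0.0002
clock: 13.4
eef_pos: [0.6858, -0.1052, 0.333]
tool_rot: [0.966, -0.038, 0.255, 0.01]
ft_force: [-0.2, -0.1, -0.1]
grip_width: 0.0004
clock 13.4 turn [ 0.   0.5 -0. ] dist [ 0.0392  0.0002 -0.098 ] per row turn [ 0.      0.0003 -0.    ]
0 [-0.07 -0.02  0.52]
```

```bash
python3 -m inch '[[0,-0.02,0.5,0,0,0,1],[0,-0.02,0.6,0,0,0,1],[0,-0.02,0.6,0,0,0,1],[0,-0.02,0.6,0,0,0,1],[0,-0.02,0.6,0,0,0,1],[0,-0.02,0.6,0,0,0,1],[-0.2,0,0.6,0,0,0,1],[-0.2,0,0,0,0,0,1]]'
python3 - <<'E'
from h import *
p,d=snap('scene','s8');q,_=snap('top','t8')
print(bot.get_obs()['ft_force'],bot.get_obs()['eef_pos'])
cv2.imwrite('pics/z19.png',cv2.resize(p[150:320,180:360],None,fx=3.5,fy=3.5,interpolation=cv2.INTER_CUBIC)[:600])
E
```

```text
clock: 14.2
eef_pos: [0.7259, -0.1061, 0.235]
tool_rot: [0.967, -0.038, 0.252, 0.01]
ft_force: [-1.3, 0.2, -0.5]
grip_width: 0.0
[-0.15741373 -0.36931769  0.75338652] [ 0.72575977 -0.10620257  0.23759452]
```

View pics/z19.png

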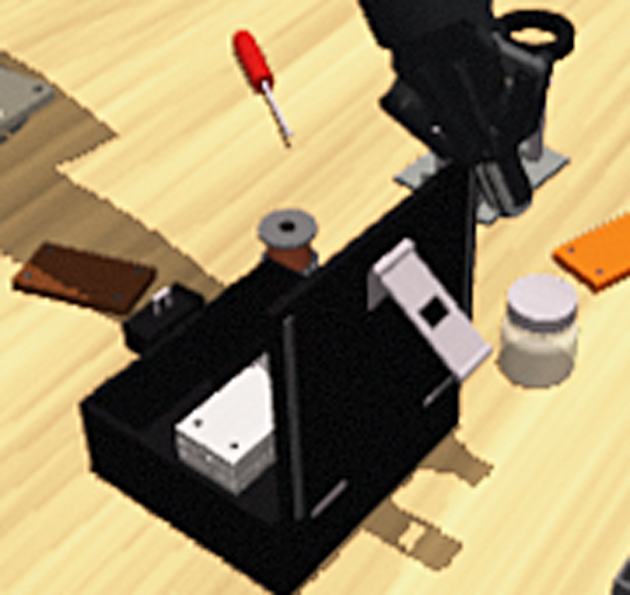

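```bash
cat >> h.py <<'E'
H0=np.array([.6726,-.103,0])
def W(x,z): return H0+x*cx_+[0,0,z]
E
python3 - <<'E'
from h import *
go(W(-.0255,.215),RT(30),8)
F=lambda x,z,t:(W(x,z),Ro.from_matrix(RT(t)))
go(W(-.055,.2115),RT(30),3,F(-.0255,.215,30))
go(W(-.0955,.1765),RT(15),5,F(-.055,.2115,30))
E
```

```text
clock 14.3 turn [ 0.   0.7 -0. ] dist [-0.0786  0.0052 -0.0226] per row turn [ 0.      0.0005 -0.    ]
0 [-0.4   0.01 -0.09]
clock 14.3 turn [0. 0. 0.] dist [-0.0294  0.0023 -0.0035] per row turn [0. 0. 0.]
0 [-0.36 -0.   -0.16]
clock 14.3 turn [  0. -15.  -0.] dist [-0.0404  0.0032 -0.035 ] per row turn [ 0.     -0.0167 -0.    ]
0 [-0.42  0.    0.08]
1 [-0.42  0.    0.1 ]
2 [-0.41  0.    0.12]
3 [-0.4   0.    0.15]
4 [-0.39  0.    0.17]
```

```bash
python3 -m inch '[[-0.2,0,0,0,0.002,0,1],[-0.4,0,-0.1,0,0.002,0,1],[-0.4,0,-0.1,0,0,0,1],[-0.4,0,-0.1,0,0,0,1],[-0.45,0,-0.1,0,0,0,1],[-0.45,0,-0.1,0,0,0,1],[-0.45,0,-0.1,0,0,0,1],[-0.45,0,-0.1,0,0,0,1]]'
python3 - <<'E'
from h import *
p,d=snap('scene','s9')
print(bot.get_obs()['ft_force'],bot.get_obs()['eef_pos'])
cv2.imwrite('pics/z20.png',cv2.resize(p[150:320,180:360],None,fx=3.5,fy=3.5,interpolation=cv2.INTER_CUBIC)[:600])
go(W(-.0255,.215),RT(30),1)
E
```

```text
clock: 15.1
eef_pos: [0.6527, -0.1006, 0.2221]
tool_rot: [0.963, -0.038, 0.268, 0.011]
ft_force: [-2.1, 1.0, 13.0]
grip_width: -0.0001
[-8.31267077  1.34977717 14.57969839] [ 0.65069665 -0.10041878  0.22119562]
clock 15.15 turn [ 0.1 -0.9  0. ] dist [-0.0035 -0.0006 -0.0062] per row turn [ 0.0004 -0.0051  0.0001]
0 [-0.25  0.03  0.14]
```

View pics/z20.png

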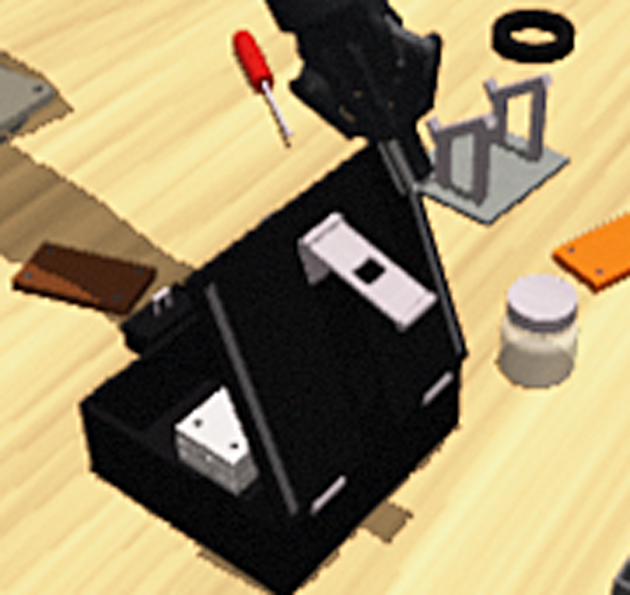

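Run:
```python
from h import *
go(W(-.0626,.2244),RT(30),3)
F=lambda x,z,t:(W(x,z),Ro.from_matrix(RT(t)))
go(W(-.107,.1862),RT(15),5,F(-.0626,.2244,30))
```

```text
clock 15.15 turn [ 0.1 -0.9  0. ] dist [-0.0405  0.0023  0.0032] per row turn [ 0.0001 -0.0017  0.    ]
0 [-0.44  0.01 -0.31]
clock 15.15 turn [  0. -15.  -0.] dist [-0.0443  0.0035 -0.0382] per row turn [ 0.     -0.0167 -0.    ]
0 [-0.46  0.    0.09]
1 [-0.46  0.    0.11]
2 [-0.45  0.    0.13]
3 [-0.44  0.    0.16]
4 [-0.43  0.    0.18]
```

```bash
python3 -m inch '[[-0.1,0,-0.5,0,0,0,1],[-0.5,0,-0.3,0,-0.001,0,1],[-0.6,0,-0.13,0,-0.002,0,1],[-0.46,0,0.09,0,-0.0167,0,1],[-0.46,0,0.11,0,-0.0167,0,1],[-0.45,0,0.13,0,-0.0167,0,1],[-0.44,0,0.16,0,-0.0167,0,1],[-0.43,0,0.18,0,-0.0167,0,1]]'
python3 - <<'E'
from h import *
p,d=snap('scene','s10')
print(bot.get_obs()['ft_force'],bot.get_obs()['eef_pos'])
cv2.imwrite('pics/z21.png',cv2.resize(p[150:320,180:360],None,fx=3.5,fy=3.5,interpolation=cv2.INTER_CUBIC)[:600])
go(W(-.107,.1862),RT(15),1)
go(W(-.138,.134),RT(0),6)
E
```

```text
clock: 15.95
eef_pos: [0.5657, -0.0935, 0.1813]
tool_rot: [0.991, -0.039, 0.126, 0.005]
ft_force: [0.6, 0.1, 0.7]
grip_width: 0.0002
[ 0.18160314  0.29733008 -0.36828496] [ 0.56483878 -0.09338411  0.17994988]
clock 16.0 turn [ 0.   0.7 -0. ] dist [ 0.0011 -0.0012  0.0063] per row turn [ 0.0001  0.0041 -0.0002]
0 [ 0.11  0.05 -0.23]
clock 16.0 turn [  0.  -14.3  -0. ] dist [-0.0298  0.0012 -0.0459] per row turn [ 0.     -0.0132 -0.    ]
0 [-0.27  0.01  0.25]
1 [-0.26  0.01  0.26]
2 [-0.25  0.01  0.27]
3 [-0.24  0.01  0.28]
4 [-0.22  0.01  0.29]
5 [-0.21  0.01  0.3 ]
```

View pics/z21.png

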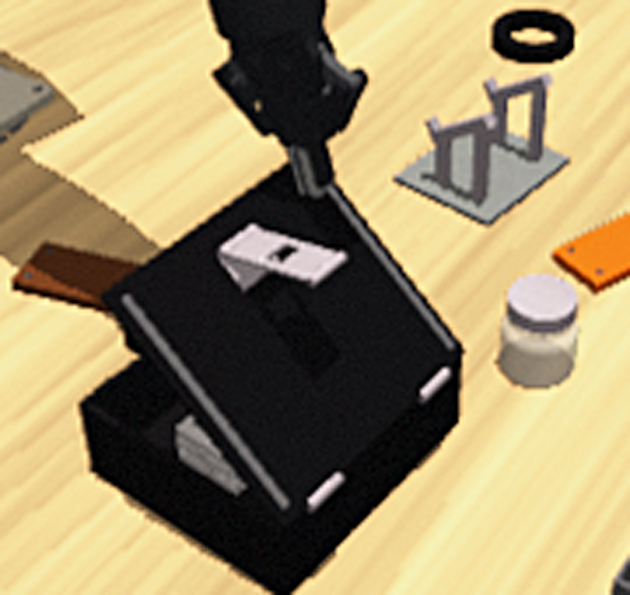

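```bash
python3 -m inch '[[-0.27,0.07,0.25,0,-0.0132,0,1],[-0.26,0.07,0.26,0,-0.0132,0,1],[-0.25,0.07,0.27,0,-0.0132,0,1],[-0.24,0.07,0.28,0,-0.0132,0,1],[-0.22,0.01,0.29,0,-0.0132,0,1],[-0.2,0,0.3,0,-0.0132,0,1],[-0.1,0,0.35,0,0,0,1],[-0.1,0,0.35,0,0,0,1]]'
python3 - <<'E'
from h import *
p,d=snap('scene','s11')
print(bot.get_obs()['ft_force'],bot.get_obs()['eef_pos'])
cv2.imwrite('pics/z22.png',cv2.resize(p[150:320,180:360],None,fx=3.5,fy=3.5,interpolation=cv2.INTER_CUBIC)[:600])
go(W(-.1505,.076),RT(0),6)
E
```

```text
clock: 16.8
eef_pos: [0.5315, -0.0981, 0.1167]
tool_rot: [0.999, -0.04, 0.003, 0.0]
ft_force: [-0.6, -0.1, -1.1]
grip_width: 0.0
[-1.11362862  0.24026816 -1.62255833] [ 0.52982288 -0.09782909  0.11510242]
clock 16.85 turn [ 0.  -0.2 -0. ] dist [-0.0073  0.0066 -0.0391] per row turn [ 0.     -0.0002 -0.    ]
0 [-0.05 -0.04  0.26]
```

View pics/z22.png

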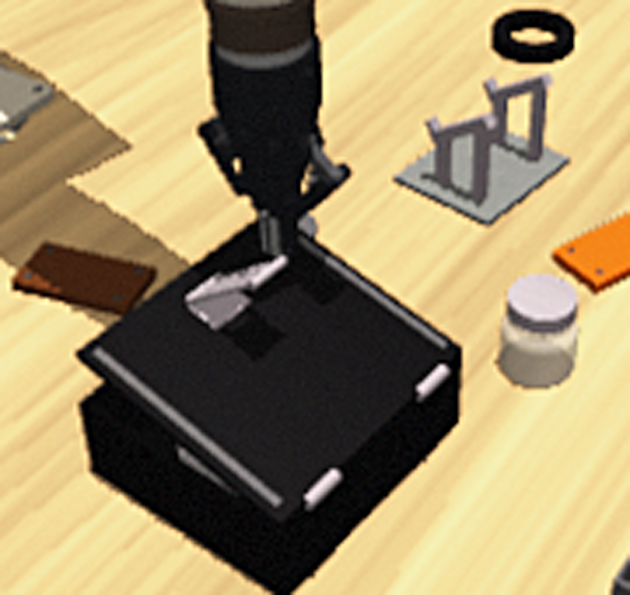

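Lid is nearly shut; press the rest of the way, slower at the end.

```bash
python3 -m inch '[[-0.05,0.04,0.3,0,0,0,1],[-0.05,0.04,0.3,0,0,0,1],[-0.05,0.02,0.3,0,0,0,1],[0,0,0.25,0,0,0,1],[0,0,0.15,0,0,0,1],[0,0,0.1,0,0,0,1],[0,0,0.06,0,0,0,1],[0,0,0,0,0,0,1]]'
```

```text
clock: 17.65
eef_pos: [0.5284, -0.1003, 0.0808]
tool_rot: [0.999, -0.04, 0.003, 0.0]
ft_force: [0.1, 0.9, 0.4]
grip_width: -0.0001
```

```bash
python3 -m inch '[[0,0,0.06,0,0,0,1],[0,0,0.06,0,0,0,1],[0,0,0.06,0,0,0,1],[0,0,0,0,0,0,1],[0,0,0,0,0,0,1],[0,0,0,0,0,0,1],[0,0,0,0,0,0,1],[0,0,0,0,0,0,1]]'
python3 - <<'E'
from h import *
p,d=snap('scene','s12')
print(bot.get_obs()['ft_force'],bot.get_obs()['eef_pos'])
cv2.imwrite('pics/z23.png',cv2.resize(p[150:320,180:360],None,fx=3.5,fy=3.5,interpolation=cv2.INTER_CUBIC)[:600])
P=pts('scene',d)
for x,y in [(260,250),(280,230),(210,330),(320,460),(430,370),(100,350),(200,310),(250,400),(400,350)]:
    u,v=180+int(x/3.5),150+int(y/3.5); print((x,y),P[v,u].round(4))
E
```

```text
clock: 18.45
eef_pos: [0.5287, -0.1004, 0.078]
tool_rot: [0.999, -0.04, 0.004, 0.0]
ft_force: [-3.1, 0.9, 9.2]
grip_width: 0.0002
[-2.61838206  0.6395563   9.53480491] [ 0.52870489 -0.10041408  0.07799477]
(260, 250) [ 0.5231 -0.1117  0.1218]
(280, 230) [ 0.5424 -0.1096  0.148 ]
(210, 330) [ 0.5169 -0.1665  0.0819]
(320, 460) [ 0.6526 -0.2238  0.0792]
(430, 370) [ 0.6683 -0.1141  0.0792]
(100, 350) [ 0.3945 -0.1683  0.0008]
(200, 310) [ 0.4925 -0.1492  0.0776]
(250, 400) [ 1.0129 -0.6953  0.7317]
(400, 350) [ 0.6431 -0.1106  0.0804]
```

View pics/z23.png

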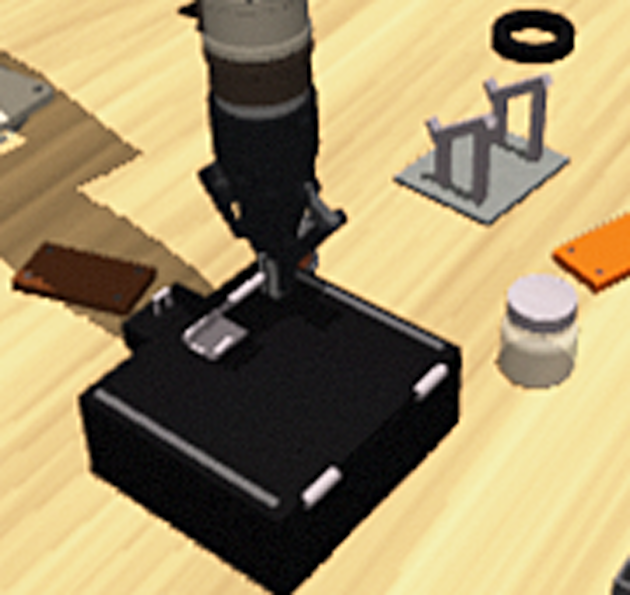

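```bash
python3 -m inch '[[0,-0.1,-0.4,0,0,0,1],[0.2,-0.2,-0.8,0,0,0,1],[0.5,0,-1,0,0,0,1],[0.8,0,-1,0,0,0,1],[0.8,0,-0.8,0,0,0,1],[0.6,0,0,0,0,0,1],[0,0,0,0,0,0,1],[0,0,0,0,0,0,1]]'
python3 - <<'E'
from h import *
p,d=snap('scene','s13');q,e=snap('top','t13')
print(bot.get_obs()['ft_force'],bot.get_obs()['eef_pos'])
cv2.imwrite('pics/z24.png',cv2.resize(p[190:290,200:340],None,fx=5.5,fy=5.5,interpolation=cv2.INTER_CUBIC)[:600])
cv2.imwrite('pics/z25.png',cv2.convertScaleAbs(cv2.resize(q[140:250,280:400],None,fx=5,fy=5,interpolation=cv2.INTER_CUBIC),alpha=1.8))
P=pts('scene',d)
s=P[190:290,200:290].reshape(-1,3); k=(s[:,2]>.09)&(s[:,2]<.2)&(s[:,1]<-.1)&(s[:,1]>-.25); print(k.sum()); print(s[k][::8].round(4))
E
```

```text
clock: 19.3
eef_pos: [0.6, -0.0983, 0.1764]
tool_rot: [0.999, -0.039, 0.002, 0.0]
ft_force: [-0.6, 0.1, 0.7]
grip_width: -0.0002
[-0.57848167  0.29157916  0.68329499] [ 0.59932087 -0.0982843   0.17614494]
129
[[ 0.5857 -0.1037  0.1982]
 [ 0.6017 -0.1103  0.1998]
 [ 0.6051 -0.1111  0.1988]
 [ 0.6018 -0.1108  0.1943]
 [ 0.5976 -0.109   0.1885]
 [ 0.5913 -0.1085  0.1827]
 [ 0.6109 -0.1034  0.1873]
 [ 0.6097 -0.1059  0.1854]
 [ 0.5567 -0.1652  0.1484]
 [ 0.5601 -0.1623  0.1447]
 [ 0.5531 -0.1765  0.1456]
 [ 0.5543 -0.1817  0.1468]
 [ 0.5546 -0.1858  0.1468]
 [ 0.5542 -0.1858  0.1435]
 [ 0.5404 -0.1857  0.1275]
 [ 0.5287 -0.185   0.1117]
 [ 0.5172 -0.1848  0.0961]]
```

View pics/z24.png

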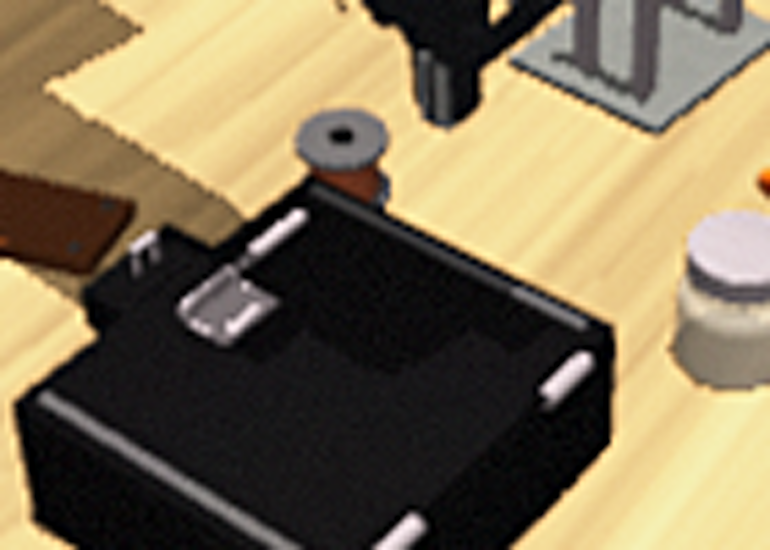

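View pics/z25.png

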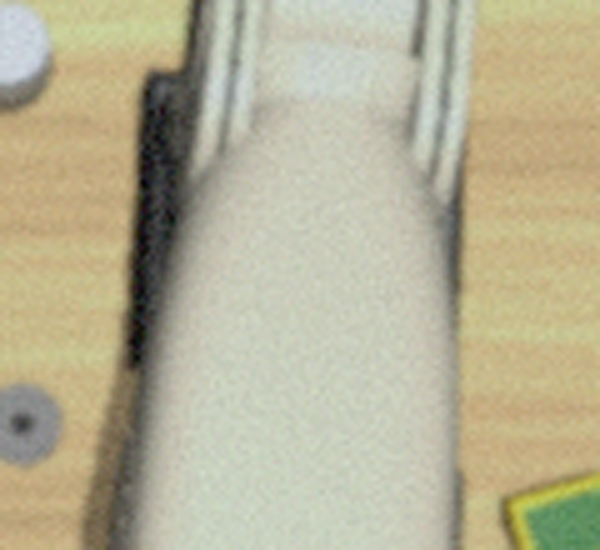

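```bash
cat >> h.py <<'E'
def V(x,z): return np.array([.5078,-.168,0])+x*cx_+[0,0,z]
E
python3 - <<'E'
from h import *
go(V(.085,.132),RT(0),8)
F=lambda x,z,t:(V(x,z),Ro.from_matrix(RT(t)))
go(V(.0175,.132),RT(0),6,F(.085,.132,0))
go(V(-.018,.144),RT(0),3,F(.0175,.132,0))
go(V(-.048,.1215),RT(0),4,F(-.018,.144,0))
go(V(-.061,.0985),RT(0),4,F(-.048,.1215,0))
go(V(-.0625,.083),RT(0),4,F(-.061,.0985,0))
E
```

```text
clock 19.4 turn [ 0.  -0.2 -0. ] dist [-0.0068 -0.0764 -0.0441] per row turn [ 0.     -0.0002 -0.    ]
0 [-0.    0.38  0.22]
clock 19.4 turn [0. 0. 0.] dist [-0.0673  0.0053  0.    ] per row turn [0. 0. 0.]
0 [-0.45  0.    0.  ]
clock 19.4 turn [0. 0. 0.] dist [-0.0354  0.0028  0.012 ] per row turn [0. 0. 0.]
0 [-0.47 -0.   -0.16]
clock 19.4 turn [0. 0. 0.] dist [-0.0299  0.0024 -0.0225] per row turn [0. 0. 0.]
0 [-0.3   0.    0.22]
clock 19.4 turn [0. 0. 0.] dist [-0.013  0.001 -0.023] per row turn [0. 0. 0.]
0 [-0.13 -0.    0.23]
clock 19.4 turn [0. 0. 0.] dist [-0.0015  0.0001 -0.0155] per row turn [0. 0. 0.]
0 [-0.01 -0.    0.16]
```

```bash
python3 -m inch '[[0,0.6,0,0,0,0,1],[0,0.8,0.2,0,0,0,1],[0,0.8,0.3,0,0,0,1],[0,0.6,0.4,0,0,0,1],[0,0.24,0.5,0,0,0,1],[0,0,0.36,0,0,0,1],[-0.3,0,0,0,0,0,1],[-0.3,0,0,0,0,0,1]]' && python3 -m inch '[[-0.35,0,0,0,0,0,1],[-0.35,0,0,0,0,0,1],[-0.35,0,0,0,0,0,1],[-0.35,0,0,0,0,0,1],[-0.35,0,0,0,0,0,1],[-0.35,0,0,0,0,0,1],[0,0,0,0,0,0,1],[0,0,0,0,0,0,1]]'
python3 - <<'E'
from h import *
p,d=snap('scene','s14')
print(bot.get_obs()['ft_force'],bot.get_obs()['eef_pos'])
cv2.imwrite('pics/z26.png',cv2.resize(p[150:320,180:360],None,fx=3.5,fy=3.5,interpolation=cv2.INTER_CUBIC)[:600])
go(V(-.018,.144),RT(0),3)
E
```

```text
clock: 20.2
eef_pos: [0.5791, -0.1722, 0.1322]
tool_rot: [0.999, -0.039, 0.002, 0.0]
ft_force: [-0.6, 1.1, 0.3]
grip_width: 0.0001
clock: 21.0
eef_pos: [0.5268, -0.1689, 0.1319]
tool_rot: [0.999, -0.04, 0.002, 0.0]
ft_force: [-0.9, -0.9, -0.5]
grip_width: 0.0
[-0.30281067  0.36723052 -0.95794295] [ 0.52718387 -0.16895336  0.13195823]
clock 21.05 turn [ 0.  -0.3 -0. ] dist [-0.0373  0.0024  0.012 ] per row turn [ 0.     -0.0006 -0.0001]
0 [-0.5   0.01 -0.16]
```

View pics/z26.png

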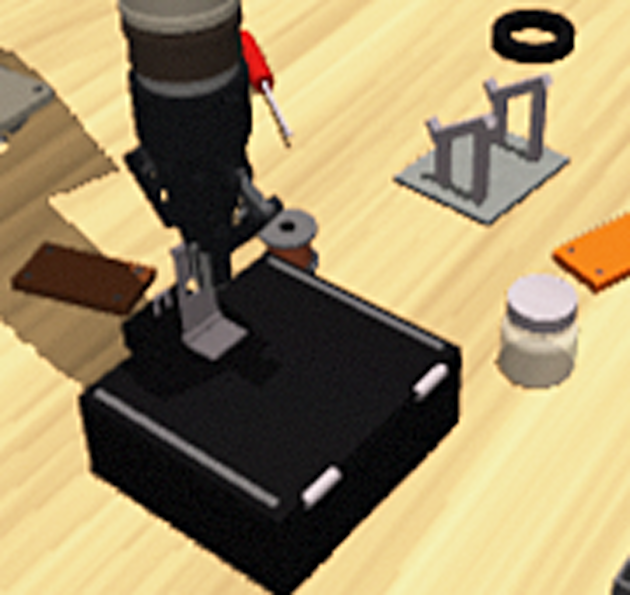

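```bash
python3 -m inch '[[-0.4,0,-0.16,0,0,0,1],[-0.5,0,-0.16,0,0,0,1],[-0.5,0,-0.16,0,0,0,1],[-0.3,0,0.1,0,0,0,1],[-0.3,0,0.2,0,0,0,1],[-0.3,0,0.25,0,0,0,1],[-0.3,0,0.3,0,0,0,1],[0,0,0,0,0,0,1]]'
python3 - <<'E'
from h import *
p,d=snap('scene','s15')
print(bot.get_obs()['ft_force'],bot.get_obs()['eef_pos'])
cv2.imwrite('pics/z27.png',cv2.resize(p[150:320,180:360],None,fx=3.5,fy=3.5,interpolation=cv2.INTER_CUBIC)[:600])
go(V(-.061,.0985),RT(0),4)
E
```

```text
clock: 21.85
eef_pos: [0.4605, -0.1633, 0.1212]
tool_rot: [0.999, -0.04, 0.001, -0.0]
ft_force: [0.6, 0.5, -0.3]
grip_width: 0.0002
[-0.07778159 -0.29519814  0.74490059] [ 0.46165802 -0.16357178  0.12193834]
clock 21.9 turn [-0.  -0.2 -0. ] dist [-0.0147  0.0004 -0.0234] per row turn [-0.     -0.0003 -0.0001]
0 [-0.15  0.01  0.23]
```

View pics/z27.png

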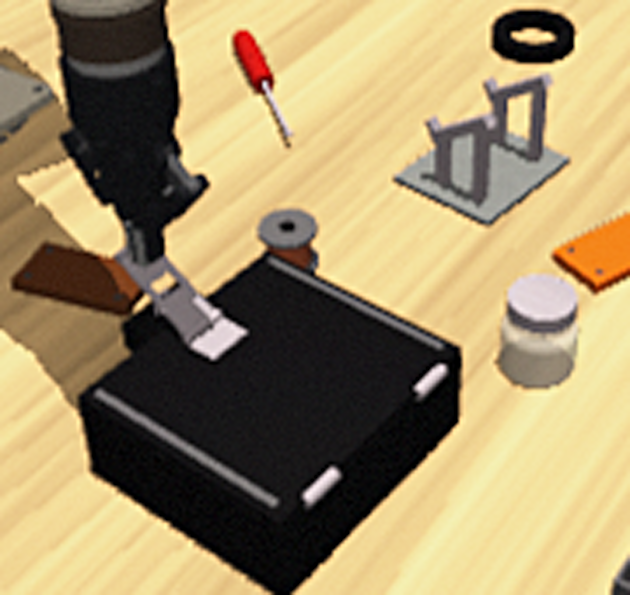

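```bash
python3 -m inch '[[-0.17,0,0.2,0,0,0,1],[-0.17,0,0.25,0,0,0,1],[-0.14,0,0.25,0,0,0,1],[-0.13,0,0.23,0,0,0,1],[-0.03,0,0.2,0,0,0,1],[-0.03,0,0.2,0,0,0,1],[0,0,0.1,0,0,0,1],[0,0,0.06,0,0,0,1]]'
python3 - <<'E'
from h import *
p,d=snap('scene','s16')
print(bot.get_obs()['ft_force'],bot.get_obs()['eef_pos'])
cv2.imwrite('pics/z28.png',cv2.resize(p[190:290,180:290],None,fx=5.5,fy=5.5,interpolation=cv2.INTER_CUBIC)[:600])
go(V(-.0625,.083),RT(0),4)
E
```

```text
clock: 22.7
eef_pos: [0.4464, -0.1625, 0.0852]
tool_rot: [0.999, -0.04, 0.003, 0.0]
ft_force: [-0.8, -0.6, 0.3]
grip_width: 0.0001
[-0.3051601   0.89919842  0.01714027] [ 0.44639229 -0.16256184  0.08510675]
clock 22.75 turn [ 0.  -0.3 -0. ] dist [-0.0009 -0.0005 -0.0021] per row turn [ 0.     -0.0005 -0.    ]
0 [-0.01  0.01  0.02]
```

View pics/z28.png

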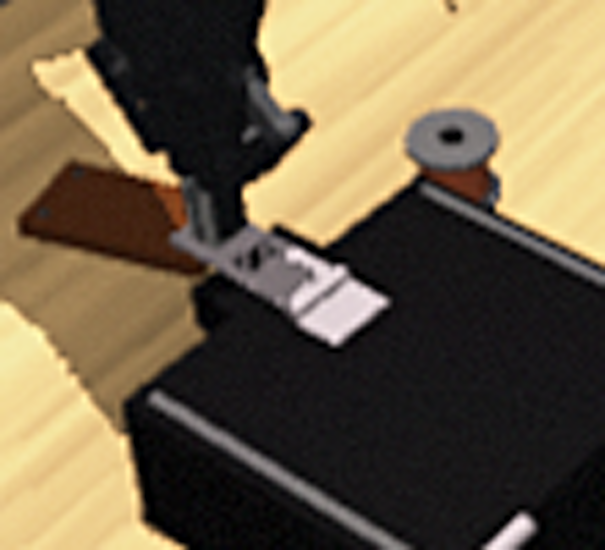

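Nearly flat, with the staple through the slot. Press until a contact force shows.

```bash
python3 -m inch '[[0,0,0.05,0,0,0,1],[0,0,0.05,0,0,0,1],[0,0,0.05,0,0,0,1],[0,0,0,0,0,0,1],[0,0,0,0,0,0,1],[0,0,0,0,0,0,1],[0,0,0,0,0,0,1],[0,0,0,0,0,0,1]]'
```

```text
clock: 23.55
eef_pos: [0.4468, -0.1627, 0.0832]
tool_rot: [0.999, -0.04, 0.004, 0.001]
ft_force: [-3.7, 0.9, 9.0]
grip_width: 0.0001
```

```bash
python3 -m inch '[[0,0,0.06,0,0,0,1],[0,0,0.04,0,0,0,1],[0,0,0,0,0,0,1],[0,0,0,0,0,0,1],[0,0,0,0,0,0,1],[0,0,-0.1,0,0,0,1],[0,0,-0.2,0,0,0,1],[0,0,-0.4,0,0,0,1]]' && python3 -m inch '[[0,0,-0.8,0,0,0,1],[0,0,-1,0,0,0,1],[-0.5,0,-1,0,0,0,1],[-1,0,-1,0,0,0,1],[-1,0,-1,0,0,0,1],[-1,0,-0.5,0,0,0,1],[0,0,0,0,0,0,1],[0,0,0,0,0,0,1]]'
python3 - <<'E'
from h import *
p,d=snap('scene','s17');q,e=snap('top','t17')
print(bot.get_obs()['ft_force'],bot.get_obs()['eef_pos'])
cv2.imwrite('pics/z29.png',cv2.resize(p[190:290,180:320],None,fx=5.5,fy=5.5,interpolation=cv2.INTER_CUBIC)[:600])
P=pts('scene',d)
for x,y in [(180,238),(215,255),(290,275),(340,320),(500,400),(300,430),(560,380),(300,240)]:
    u,v=180+int(x/5.5),190+int(y/5.5); print((x,y),P[v,u].round(4))
E
```

```text
clock: 24.35
eef_pos: [0.4458, -0.1624, 0.0966]
tool_rot: [0.999, -0.04, 0.003, 0.0]
ft_force: [0.3, -1.4, -0.2]
grip_width: -0.0001
clock: 25.15
eef_pos: [0.3586, -0.1558, 0.2294]
tool_rot: [0.999, -0.04, 0.004, 0.001]
ft_force: [0.9, 0.0, -0.6]
grip_width: -0.0002
[-0.38020922  0.36378257 -0.28285288] [ 0.35870786 -0.15557988  0.22835437]
(180, 238) [ 0.4317 -0.1763  0.0865]
(215, 255) [ 0.4547 -0.1751  0.0859]
(290, 275) [ 0.4914 -0.1672  0.0838]
(340, 320) [ 0.5274 -0.1758  0.0807]
(500, 400) [ 0.6157 -0.1752  0.0786]
(300, 430) [ 0.556  -0.2382  0.0799]
(560, 380) [ 0.6334 -0.1541  0.0804]
(300, 240) [ 0.4751 -0.14    0.08  ]
```

View pics/z29.png

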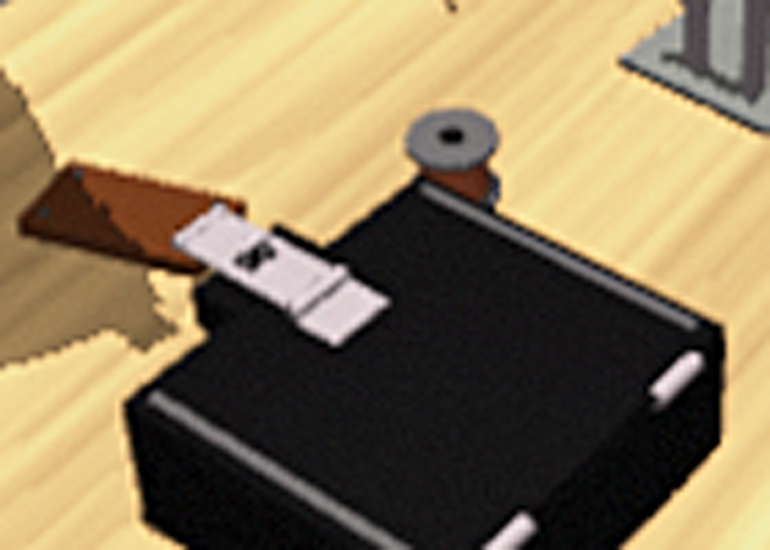

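View pics/t17.png

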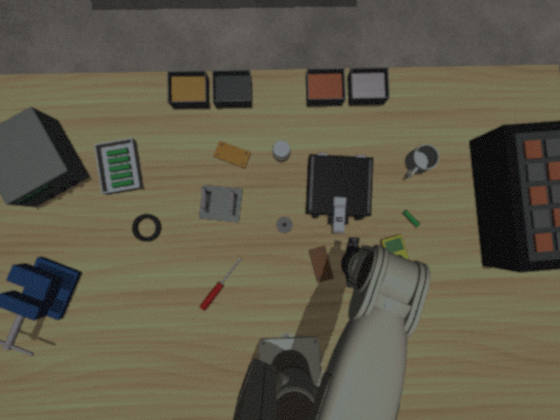

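```bash
python3 -c "
from workcell import bot
print(bot.job_done())"
```

```text
the job is handed in; nothing more can be done
None
```

I took the aluminium plate off the stand and laid it on the pile. I then shut the lid and swung the hasp over the staple, and handed the job in at about 25 s of the 72 s allowed. No verdict was reported, so the results below are only my own checks.

- **Plate:** I lowered it until about 7 N of contact and released it there. The top camera then put it about 2 mm forward (x) and 0.5 mm sideways (y) of the pile. The scene camera suggested the pile itself sits about 2 mm further forward than the top camera said, so the true offset is probably smaller. In both pictures the edges look flush. I could not check the plate again once the lid was shut.
- **Lid:** It is shut. The fingertips met it at 78 mm, and camera depth gives its top face at 79–80 mm.
- **Hasp:** It is over the staple, with the staple through the slot. The fingertips pressed it down to 83.2 mm, which is flat to within about 1 mm. Camera depth read about 2–3 mm higher at its tip, roughly 0.05 rad, inside the 0.12 rad allowed.
- **Other items:** The spool, jar, tape roll and green cell look unmoved in the last top picture, and so do the orange and brown look-alikes. The arm is clear of everything, with the force near zero.

The only unexpected reading was about 15–17 N while pulling the lid from upright. I backed the fingers out a little and it went away.

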